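# Move each reagent bottle to the cup of its own size

## Task

The four reagent bottles at the front of the bench, among the cups, were put back wrongly: three stand in a cup one size too large, and the largest stands on the bare bench. Move them so that all four bottles stand upright, each seated on the floor of the cup that fits it, the smallest bottle in the smallest cup and so on up to the largest. Do not tip any bottle over, and leave the timer and the tape roll where they are.

Things in the scene. Friction and masses are not known exactly. Their poses are not given: they have to be found in the camera images.
- bottle_24: the smallest bottle, brown with a black cap: rigid round bottle 24 mm in diameter and 48 mm tall; below the shoulder, up to about 31 mm above its underside, it has its full width; the fixed screw cap (18 mm wide) is the top 9 mm. About 30 g. Origin: centre of its underside; z is up along the bottle. At the start it stands in the cup for the 34 mm bottle.
- bottle_34: the second smallest bottle, brown with a black cap: rigid round bottle 34 mm in diameter and 70 mm tall; below the shoulder, up to about 45 mm above its underside, it has its full width; the fixed screw cap (25 mm wide) is the top 13 mm. About 40 g. Origin: centre of its underside; z is up along the bottle. At the start it stands in the cup for the 44 mm bottle.
- bottle_44: the second largest bottle, white with a red cap: rigid round bottle 44 mm in diameter and 85 mm tall; below the shoulder, up to about 56 mm above its underside, it has its full width; the fixed screw cap (33 mm wide) is the top 15 mm. About 70 g. Origin: centre of its underside; z is up along the bottle. At the start it stands in the cup for the 54 mm bottle.
- bottle_54: the largest bottle, brown with a white cap: rigid round bottle 54 mm in diameter and 105 mm tall; below the shoulder, up to about 68 mm above its underside, it has its full width; the fixed screw cap (40 mm wide) is the top 19 mm. About 120 g. Origin: centre of its underside; z is up along the bottle. At the start it stands on the bare bench among the cups.
- cup_24: the smallest of four cups, for the 24 mm bottle, fixed to the bench: low round grey cup on a 54 mm square dark metal plate. Its flat floor is 3 mm above the bench, 32 mm across; the wall is upright to 6 mm, then flares to a mouth 40 mm across (48 mm outside) at the rim, 13 mm above the bench. Origin: centre of its underside, at bench height; z up.
- cup_34: the second smallest of four cups, for the 34 mm bottle, fixed to the bench: low round grey cup on a 64 mm square dark metal plate. Its flat floor is 3 mm above the bench, 42 mm across; the wall is upright to 6 mm, then flares to a mouth 50 mm across (58 mm outside) at the rim, 13 mm above the bench. Origin: centre of its underside, at bench height; z up.
- cup_44: the second largest of four cups, for the 44 mm bottle, fixed to the bench: low round grey cup on a 74 mm square dark metal plate. Its flat floor is 3 mm above the bench, 52 mm across; the wall is upright to 6 mm, then flares to a mouth 60 mm across (68 mm outside) at the rim, 13 mm above the bench. Origin: centre of its underside, at bench height; z up.
- cup_54: the largest of four cups, for the 54 mm bottle, fixed to the bench: low round grey cup on a 84 mm square dark metal plate. Its flat floor is 3 mm above the bench, 62 mm across; the wall is upright to 6 mm, then flares to a mouth 70 mm across (78 mm outside) at the rim, 13 mm above the bench. Origin: centre of its underside, at bench height; z up.
- timer: bystander: flat white bench timer, 62x66x17 mm, lying loose. Origin: centre of its underside.
- tape_roll: bystander: roll of beige tape, 96 mm across and 25 mm high, lying flat and loose. Origin: centre of its underside.
Mind the look-alikes: they are no part of the job. What is shaped like the bottle_34 but green, orange or yellow is not meant.

How it is judged:
By the outcome, as a careful person would: the job done as asked, in the order asked, and still so for the second after the job is handed in, with the robot touching nothing.
It also fails if it takes over 128 s, if anything falls off the work surface, if the arm or the gripper's body presses on something with over 40 N, if the wrist force passes 120 N, or if a joint passes its speed limit or range.

## Robot

A 7-joint arm with a two-finger parallel gripper is mounted at the origin on a cart in front of the work surface, level with it; the furniture and walls round the work are solid. World frame = base frame: x ahead of the robot, y to its left, z up, the work surface at z = 0. Lengths are in mm, angles in rad, forces in N, time in s.
With the tool pointing down it reaches from about 400 to 850 mm from the base axis. Payload 10.4 kg.
Tool frame: the origin (TCP) lies on the centre line of the jaws, within the pads' length; the fingertips stand 11 mm ahead of it and the grasp point (between the pads) lies 8 mm behind it (manip.tip_extent is the distance from the TCP to the fingertips, in mm); z points along the fingers, y is the direction in which the jaws open and shut (so a half turn about z gives the same grasp; the last joint's range is limited). The gripper opens to 87 mm and grips with 3 to 60 N. Pads are 19 mm wide; open, the fingers measure 117 mm over their backs; the gripper's body (75 mm by 190 mm) begins 51 mm behind the grasp point.
Start: joints at [-1.186, 0.332, -0.065, 1.46, 0.022, 1.35, -0.088], TCP at [247.859, 573.774, 233.576] pointing down, gripper open.
Joint ranges: [-2.6, 2.6], [-0.5, 2.12], [-1.47, 1.34], [0.16, 2.42], [-1.27, 4.41], [0.06, 2.06], [-2.6, 2.6]. Speed limits (rad/s): [2.22, 2.22, 2.79, 2.79, 3.14, 3.14, 3.14].

## Interface

Orientations are given as a unit quaternion [w, x, y, z].
In Python, from workcell import manip gives the robot as it stands.
- The arm moves only by the tool drive_tool, never from a script. Its argument "rows" is a list of rows, each a list of 2 entries, a list of its own where there are three numbers: the shift along the tool's x, y, z in mm, then the turn, a rotation vector about the tool's x, y, z in degrees. In form: [[[tx, ty, tz], [wx, wy, wz]], ...]. A call has 1 to 10 rows; each row shifts and turns the pose as measured when the row begins, along the tool's axes as they then stand; what a row does not reach is not made up. A row lasts 1/12 s, in which the tool goes at most 41.7 mm and 7.16 degrees, less where a joint would pass 70% of its speed; a pose out of reach is approached as far as the arm can. A call is refused whole if a number of a shift passes 41.7 or a number of a turn 7.16, either way. A call with a gripper value outside its range is refused whole. "fingers" is the opening, from -1 (shut) to 1 (fully open), set as the call begins (left out, the last holds). The fingers move at their own pace and stop on an object; "squeeze" is the grip in N (left out, the last holds). Time passes only in rows, so rows that do not move let the fingers close. It gives the time, the measured TCP pose, the force and the opening at its end, in the units of the state.
- manip.sense(): the state, without advancing time (a new reading comes with each control period).
- manip.get_image(name): name is "side" or "top" or "wrist"; returns the picture (384x512x3 uint8, red, green, blue); there is no depth.
- manip.calibration(name): a dict with "fov_y" (degrees; the focal length in pixels is half the picture's height over the tangent of half this angle, whatever the lens; pixels are square), "cx", "cy" (the principal point, pixels), "origin" and "rotation" of the camera in the world; the wrist camera has in their place "tool_from_camera" (4x4, takes a point from camera to tool coordinates, whose origin is the TCP and whose axes are the flange's). Camera axes: x right, y up, looking along -z (the intrinsics and any distortion apply to the point x, -y, -z); pixel columns grow to the right and rows downward; lengths in mm; the calibration is good to about 2 mm. A picture is of the moment at which its call begins: read the wrist's pose just before it. calibration takes no time and is no camera call.
- manip.hand_in(): hands the job in, once; it reports no verdict.
Trained networks look in the newest picture that a camera, given by its name, has taken for a name from the list of things; names that differ only in an ending like _2 or _b are one class to them, and where a whole thing is asked for, a point or a joint stands for the part that bears it (a point fixed in the world has none). Each returns a list of dicts, best first, with "score" (0 to 1); they miss things now and then, are a little off and sometimes report something else, mostly with a low value. They report only what shows in the picture. A call takes as long as a camera call. They do not tell look-alikes from the thing itself.
- manip.outline_of(camera, target): "pixels" (384x512 bool, what is visible of it) and "box" ([left, top, width, height] in pixels, round what is visible of it).
- manip.mark_of(camera, target): "centre" ([column, row] in pixels: a listed point, or the origin of a listed thing).
The state is a dict: "time_s": time; "joints": joint angles; "joint_velocities": joint speeds; "effort": joint torques, N m; "position": TCP position; "tcp_rot": TCP orientation; "force": force on the tool from outside, world axes, zero at the start; "torque": the same for the moment, N m; "finger_gap": finger opening in mm.
Only numpy, scipy, OpenCV 4.12 (cv2) and the standard library are available. Lean on these libraries where they do the work, as an engineer would, in place of code of your own. Each camera call takes 0.05 s, during which the arm holds its last target.

## Working session

There is one attempt and no reset: what is moved stays moved. The work goes in short steps, Python scripts to look and compute and a tool call to move; the robot and the scene stay as the last step left them, time stands still between calls to the robot, and variables do not carry over. Pictures are saved under pics/ and viewed, and the job is handed in when it is done.

Besides the shell and the picture viewer there is one more tool, called after ">>>" as name([rows], argument=value, ...), one row to a line, values as JSON. drive_tool: Moves the arm, as the interface text tells. Its arguments: {"type":"object","properties":{"rows":{"type":"array"},"fingers":{"type":"number"},"squeeze":{"type":"number"}},"required":["rows"]}

```bash
mkdir -p pics; ls; python3 - <<'E'
from workcell import manip
import cv2,json
print(manip.sense())
for n in ["side","top","wrist"]:
    im=manip.get_image(n); cv2.imwrite(f"pics/{n}0.png",im[:,:,::-1]); print(n,manip.calibration(n))
print(manip.tip_extent)
E
```

```text
pics
{'time_s': 0.0, 'joints': array([-1.18559756,  0.33287611, -0.06468736,  1.46097746,  0.02157935,
        1.34990631, -0.08848101]), 'joint_velocities': array([-0.00053765,  0.00040883, -0.00086048, -0.00181264,  0.000562  ,
       -0.00194115, -0.00108417]), 'effort': array([ 1.46169510e-03, -6.23246670e+01,  2.56441272e-02, -3.89892018e+01,
       -6.12195069e-02,  3.96309828e-02,  9.43601276e-05]), 'position': array([247.71983333, 573.38516755, 232.73400029]), 'tcp_rot': array([-1.22558020e-04,  2.02477534e-01,  9.79286631e-01, -7.26072866e-04]), 'force': array([0.32083538, 0.51102431, 0.27401467]), 'torque': array([ 0.01613613,  0.02673546, -0.02273511]), 'finger_gap': 87.3087590699749}
side {'fov_y': 46.91835766938041, 'cx': 256.5402742573834, 'cy': 192.6858910355337, 'origin': array([ 539.13993542, 1303.45287132,  791.65618811]), 'rotation': array([-5.67012689e-04,  9.95967000e-03,  5.00821401e-01,  8.65493159e-01])}
top {'fov_y': 51.93799855938309, 'cx': 253.60033566082294, 'cy': 194.4282738232387, 'origin': array([ 409.86000652,  -24.21550777, 1225.28041309]), 'rotation': array([ 0.70950199,  0.02375693, -0.02215605, -0.70395429])}
wrist {'fov_y': 63.31599964571008, 'cx': 257.6783680811444, 'cy': 186.8980734789106, 'tool_from_camera': array([[-5.66139607e-04,  9.64942027e-01,  2.62462499e-01,
         7.32078636e+01],
       [ 9.99999758e-01,  4.40487911e-04,  5.37578407e-04,
        -2.48278808e-01],
       [ 4.03120440e-04,  2.62462740e-01, -9.64942044e-01,
        -1.51462369e+02],
       [ 0.00000000e+00,  0.00000000e+00,  0.00000000e+00,
         1.00000000e+00]])}
11.0
```

View pics/top0.png

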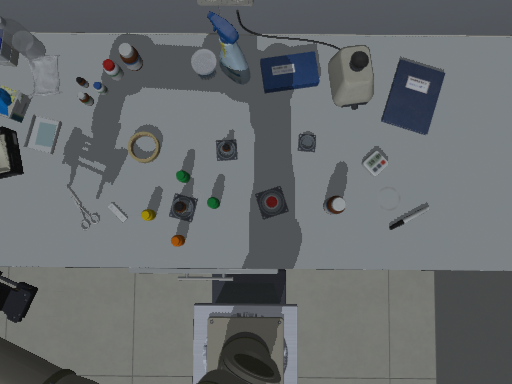

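View pics/side0.png

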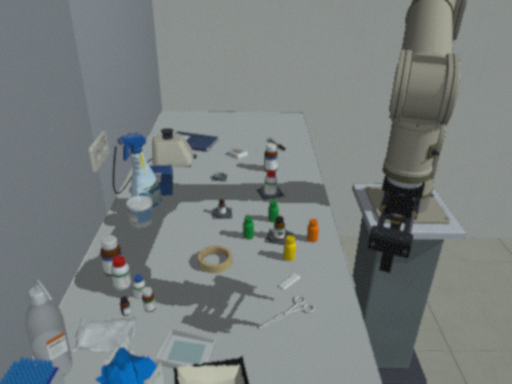

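View pics/wrist0.png

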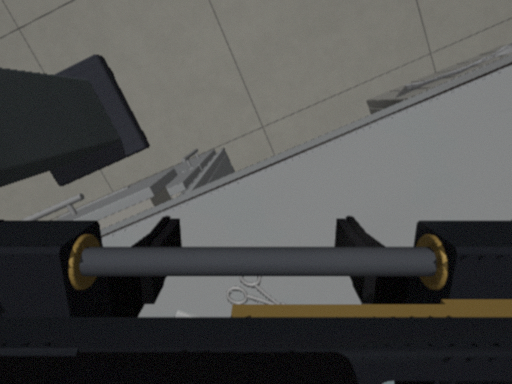

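Top view: bottle_24 in a cup at (227,149), empty smallest cup at (307,142), bottle_34 in a cup at (182,207) between green, yellow and orange look-alikes, bottle_44 with its red cap in a cup at (271,202), and bottle_54 with its white cap on the bare bench at (335,205). Next I'll measure these.

```bash
cat > h.py <<'E'
from workcell import manip
import numpy as np, cv2
from scipy.spatial.transform import Rotation as R
def rot(q): return R.from_quat([q[1],q[2],q[3],q[0]])
def cam(name,s=None):
    c=manip.calibration(name); f=192/np.tan(np.radians(c['fov_y']/2))
    if name=='wrist':
        s=s or manip.sense(); T=np.array(c['tool_from_camera']); Rt=rot(s['tcp_rot']).as_matrix()
        return Rt@T[:3,:3], Rt@T[:3,3]+s['position'], f,c['cx'],c['cy']
    return rot(c['rotation']).as_matrix(),np.array(c['origin']),f,c['cx'],c['cy']
def pix2w(C,u,v,z):
    M,o,f,cx,cy=C; d=M@np.array([(u-cx)/f,-(v-cy)/f,-1]); return o+d*(z-o[2])/d[2]
def w2pix(C,p):
    M,o,f,cx,cy=C; q=M.T@(np.array(p)-o); return cx+f*q[0]/-q[2], cy-f*q[1]/-q[2]
def goto(x,y,z,yaw=None,s=None):
    """tool-frame shift for going to x,y,z ; yaw = desired world azimuth (deg) of tool y"""
    s=s or manip.sense(); Rt=rot(s['tcp_rot']).as_matrix()
    az=np.degrees(np.arctan2(Rt[1,1],Rt[0,1]))
    print('t',round(s['time_s'],2),'pos',s['position'].round(1),'tooly az',az.round(1),'tilt z',Rt[:,2].round(3),'gap',round(s['finger_gap'],1),'F',s['force'].round(1),'j',s['joints'].round(2))
    print(' shift tool',(Rt.T@(np.array([x,y,z])-s['position'])).round(1))
E
python3 - <<'E'
from h import *
im=manip.get_image('top'); C=cam('top')
zs={'bottle_24':3,'bottle_34':3,'bottle_44':3,'bottle_54':0,'cup_24':0,'cup_34':0,'cup_44':0,'cup_54':0,'timer':0,'tape_roll':0}
for n,z in zs.items():
    for r in manip.mark_of('top',n)[:4]:
        u,v=r['centre']; print(n,round(r['score'],2),round(u,1),round(v,1),pix2w(C,u,v,z).round(0))
c=im[125:225,165:355]; cv2.imwrite('pics/c1.png',cv2.resize(c,None,fx=4.2,fy=4.2,interpolation=cv2.INTER_CUBIC)[:,:,::-1])
E
```

```text
bottle_24 0.71 182.0 205.3 [454. 201.   3.]
bottle_24 0.67 183.5 175.8 [546. 198.   3.]
bottle_24 0.66 335.1 205.9 [ 456. -274.    3.]
bottle_24 0.66 148.5 212.0 [432. 304.   3.]
bottle_34 0.71 182.0 205.3 [454. 201.   3.]
bottle_34 0.67 183.5 175.8 [546. 198.   3.]
bottle_34 0.66 335.1 205.9 [ 456. -274.    3.]
bottle_34 0.66 148.5 212.0 [432. 304.   3.]
bottle_44 0.71 182.0 205.3 [454. 201.   3.]
bottle_44 0.67 183.5 175.8 [546. 198.   3.]
bottle_44 0.66 335.1 205.9 [ 456. -274.    3.]
bottle_44 0.66 148.5 212.0 [432. 304.   3.]
bottle_54 0.71 182.0 205.3 [454. 201.   0.]
bottle_54 0.67 183.5 175.8 [546. 198.   0.]
bottle_54 0.66 335.1 205.9 [ 456. -275.    0.]
bottle_54 0.66 148.5 212.0 [432. 305.   0.]
cup_24 0.89 228.2 152.1 [622.  60.   0.]
cup_24 0.65 271.2 204.3 [459. -76.   0.]
cup_24 0.6 306.3 140.9 [ 659. -185.    0.]
cup_24 0.57 184.6 208.7 [443. 193.   0.]
cup_34 0.89 228.2 152.1 [622.  60.   0.]
cup_34 0.65 271.2 204.3 [459. -76.   0.]
cup_34 0.6 306.3 140.9 [ 659. -185.    0.]
cup_34 0.57 184.6 208.7 [443. 193.   0.]
cup_44 0.89 228.2 152.1 [622.  60.   0.]
cup_44 0.65 271.2 204.3 [459. -76.   0.]
cup_44 0.6 306.3 140.9 [ 659. -185.    0.]
cup_44 0.57 184.6 208.7 [443. 193.   0.]
cup_54 0.89 228.2 152.1 [622.  60.   0.]
cup_54 0.65 271.2 204.3 [459. -76.   0.]
cup_54 0.6 306.3 140.9 [ 659. -185.    0.]
cup_54 0.57 184.6 208.7 [443. 193.   0.]
timer 0.94 374.1 163.2 [ 590. -397.    0.]
tape_roll 0.84 144.2 148.2 [632. 324.   0.]
```

View pics/c1.png

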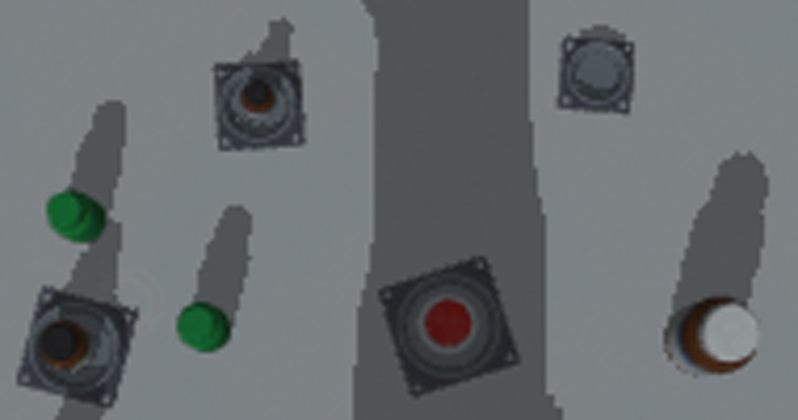

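```bash
python3 - <<'E'
from h import *
C=cam('top')
for n,u,v,z in [('cup34',260,104,2),('cup24',596,75,2),('cup44',77.5,347,2),('cup54',451.5,325.5,2),('b24',258,93,51),('b34',63,342,73),('b44',448,323,88),('b54',728,333,105)]:
    print(n,pix2w(C,165+u/4.2-.38,125+v/4.2-.38,z).round(1))
goto(620,60,180)
E
```

```text
cup34 [630.2  64.8   2. ]
cup24 [ 653.9 -185.8    2. ]
cup44 [447.8 197.5   2. ]
cup54 [465.9 -78.8   2. ]
b24 [629.3  62.8  51. ]
b34 [449.  194.8  73. ]
b44 [463.7 -72.6  88. ]
b54 [ 457.6 -261.3  105. ]
t 0.7 pos [247.9 573.8 233.6] tooly az 66.6 tilt z [ 0.  0. -1.] gap 87.2 F [ 0.3  0.3 -0.3] j [-1.19  0.33 -0.06  1.46  0.02  1.35 -0.09]
 shift tool [-545.4 -324.1   53.5]
```

>>> drive_tool([
  [[-34, -20.2, 0], [0, 0, 0]],
  [[-34, -20.2, 0], [0, 0, 0]],
  [[-34, -20.2, 0], [0, 0, 0]],
  [[-34, -20.2, 0], [0, 0, 0]],
  [[-34, -20.2, 0], [0, 0, 0]],
  [[-34, -20.2, 0], [0, 0, 0]],
  [[-34, -20.2, 0], [0, 0, 0]],
  [[-34, -20.2, 0], [0, 0, 0]],
  [[-34, -20.2, 0], [0, 0, 0]],
  [[-34, -20.2, 0], [0, 0, 0]],
], fingers=0.2, squeeze=12)

```text
time_s: 1.53
position: [482.5, 249.6, 232.2]
tcp_rot: [-0.002, 0.193, 0.981, 0.003]
force: [1.0, 0.3, 0.3]
finger_gap: 52.1
```

```bash
python3 - <<'E'
from h import *
goto(629,63,150)
E
```

```text
t 1.53 pos [482.5 249.6 232.2] tooly az 67.7 tilt z [-0.002  0.006 -1.   ] gap 52.1 F [1.  0.3 0.3] j [-0.73  0.15  0.19  1.69 -0.03  1.3   0.65]
 shift tool [-206.7 -117.4   80.7]
```

>>> drive_tool([
  [[-34, -19.5, 13], [0, 0, 0]],
  [[-34, -19.5, 13], [0, 0, 0]],
  [[-34, -19.5, 13], [0, 0, 0]],
  [[-34, -19.5, 13], [0, 0, 0]],
  [[-34, -19.5, 13], [0, 0, 0]],
  [[-32, -18, 13], [0, 0, 0]],
  [[0, 0, 0], [0, 0, 0]],
])

```text
time_s: 2.12
position: [630.9, 53.4, 154.8]
tcp_rot: [0.002, 0.197, 0.98, 0.003]
force: [-0.9, -0.8, 0.1]
finger_gap: 51.9
```

```bash
python3 - <<'E'
from h import *
goto(629,63,150)
C=cam('wrist'); im=manip.get_image('wrist'); cv2.imwrite('pics/w1.png',im[:,:,::-1])
for p in [(629,63,51),(629,63,13),(630,65,13),(447.8,197.5,13)]: print(p,w2pix(C,p))
s=manip.sense(); print('tcp',w2pix(C,s['position']))
E
```

```text
t 2.12 pos [630.9  53.4 154.8] tooly az 67.2 tilt z [ 0.006  0.005 -1.   ] gap 51.9 F [-0.9 -0.8  0.1] j [-0.41  0.4   0.33  1.56 -0.14  1.19  1.12]
 shift tool [5.4 8.1 4.8]
(629, 63, 51) (np.float64(266.80887784716487), np.float64(184.60247322197972))
(629, 63, 13) (np.float64(265.43088513530114), np.float64(174.42028407809286))
(630, 65, 13) (np.float64(267.7399748483868), np.float64(174.5651472100774))
(447.8, 197.5, 13) (np.float64(336.2843109857988), np.float64(-99.7018746193454))
tcp (np.float64(263.1082870328183), np.float64(242.44810956495317))
```

View pics/w1.png

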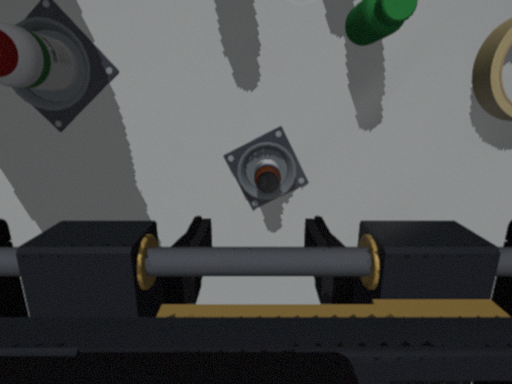

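Wrist view: bottle_24's cap is at (267,182), and the centre of cup_34's plate is at about (266,168). The bottle is upright, close to the top-camera estimate.

```bash
python3 - <<'E'
from h import *
C=cam('wrist')
print(pix2w(C,267,182,51),pix2w(C,266,168,2))
# cup54/b44 rough
print('cup54',pix2w(C,55,68,2),'b44cap',pix2w(C,5,54,88))
goto(629.5,64,28)
E
```

```text
[626.34196465  67.22625011  51.        ] [624.99485279  68.6715933    2.        ]
cup54 [463.82697904 -73.91074572   2.        ] b44cap [471.61806368 -54.69392693  88.        ]
t 2.17 pos [630.   56.5 155.8] tooly az 67.3 tilt z [ 0.006  0.007 -1.   ] gap 52.3 F [-0.3  0.3  0.9] j [-0.41  0.4   0.33  1.56 -0.14  1.19  1.12]
 shift tool [  3.7   5.6 127.8]
```

>>> drive_tool([
  [[5, 5, 20], [0, 0, 0]],
  [[0, 0, 30], [0, 0, 0]],
  [[0, 0, 20], [0, 0, 0]],
  [[0, 0, 0], [0, 0, 0]],
  [[0, 0, 0], [0, 0, 0]],
])

```text
time_s: 2.58
position: [628.7, 66.6, 85.9]
tcp_rot: [0.004, 0.196, 0.981, 0.006]
force: [0.5, -0.7, 0.8]
finger_gap: 52.2
```

```bash
cat > look.py <<'E'
from h import *
import sys
def look(name,pts,crop=None,k=2):
    s=manip.sense(); C=cam('wrist',s); im=manip.get_image('wrist')
    for p in pts: print(p,np.round(w2pix(C,p),1))
    if crop: l,t,w,h=crop; im=cv2.resize(im[t:t+h,l:l+w],None,fx=k,fy=k,interpolation=cv2.INTER_CUBIC)
    cv2.imwrite('pics/'+name,im[:,:,::-1]); return C
E
python3 - <<'E'
from look import *
goto(628,64,28)
look('w2.png',[(628,64,51),(628,64,3)])
E
```

```text
t 2.58 pos [628.7  66.6  85.9] tooly az 67.4 tilt z [ 0.009  0.01  -1.   ] gap 52.2 F [ 0.5 -0.7  0.8] j [-0.41  0.47  0.31  1.63 -0.17  1.06  1.12]
 shift tool [-0.1 -3.4 57.9]
(628, 64, 51) [253.4 221.2]
(628, 64, 3) [253.5 198.4]
```

View pics/w2.png

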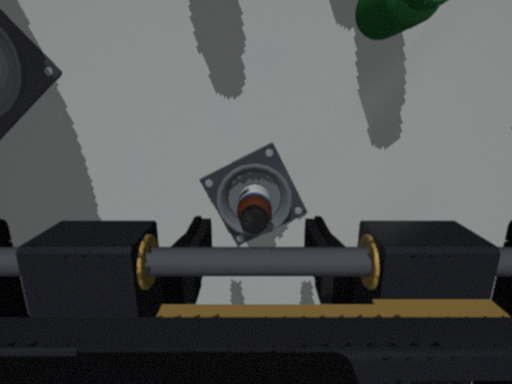

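```bash
cat >> h.py <<'E'
_g=goto
def goto(x,y,z,yaw=None):
    s=manip.sense(); _g(x,y,z,s=s); Rt=rot(s['tcp_rot']).as_matrix()
    d=Rt.T@np.array([0,0,-1.]); w=np.cross([0,0,1],d)
    print(' level deg',np.degrees(w).round(2), 'world yaw turn -> tool z turn is opposite sign')
E
python3 - <<'E'
from look import *
goto(628,64.5,28)
E
```

```text
t 2.63 pos [628.6  66.8  86. ] tooly az 67.4 tilt z [ 0.009  0.01  -1.   ] gap 52.3 F [-1.  -0.7 -0.7] j [-0.41  0.47  0.31  1.63 -0.17  1.06  1.12]
 shift tool [-0.1 -3.1 58. ]
 level deg [ 0.73  0.26 -0.  ] world yaw turn -> tool z turn is opposite sign
```

>>> drive_tool([
  [[1, -3, 10], [0.7, 0.3, 0]],
  [[0, 0, 20], [0, 0, 0]],
  [[0, 0, 18], [0, 0, 0]],
  [[0, 0, 8], [0, 0, 0]],
  [[0, 0, 0], [0, 0, 0]],
  [[0, 0, 0], [0, 0, 0]],
])

```text
time_s: 3.13
position: [630.4, 66.7, 34.8]
tcp_rot: [0.004, 0.195, 0.981, 0.002]
force: [0.5, 0.2, 0.0]
finger_gap: 52.0
```

```bash
python3 - <<'E'
from look import *
goto(628,64.5,28)
look('w3.png',[(628,64,51),(628,64,3)])
E
```

```text
t 3.13 pos [630.4  66.7  34.8] tooly az 67.5 tilt z [ 0.008  0.002 -1.   ] gap 52.0 F [0.5 0.2 0. ] j [-0.41  0.53  0.3   1.66 -0.18  0.97  1.13]
 shift tool [ 1.4 -3.   6.8]
 level deg [ 0.27  0.39 -0.  ] world yaw turn -> tool z turn is opposite sign
(628, 64, 51) [251.3 258. ]
(628, 64, 3) [252.5 220.7]
```

View pics/w3.png

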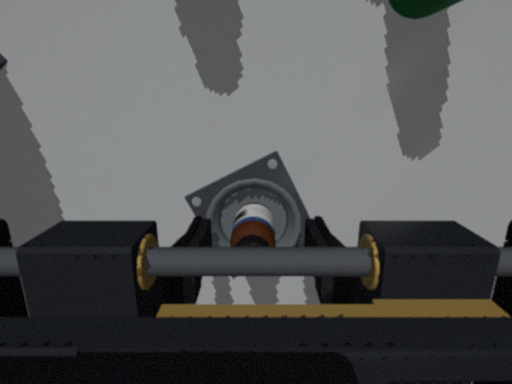

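>>> drive_tool([
  [[1.5, -3, 4], [0.3, 0.4, 0]],
  [[0, 0, 3], [0, 0, 0]],
  [[0, 0, 0], [0, 0, 0]],
])

```text
time_s: 3.43
position: [629.3, 64.6, 30.2]
tcp_rot: [0.001, 0.195, 0.981, 0.0]
force: [0.4, 0.5, -0.2]
finger_gap: 52.0
```

>>> drive_tool([
  [[0, 0, 0], [0, 0, 0]],
  [[0, 0, 0], [0, 0, 0]],
  [[0, 0, 0], [0, 0, 0]],
  [[0, 0, 0], [0, 0, 0]],
  [[0, 0, 0], [0, 0, 0]],
  [[0, 0, 0], [0, 0, 0]],
], fingers=-1, squeeze=10)

```text
time_s: 3.93
position: [630.0, 64.4, 31.4]
tcp_rot: [0.002, 0.195, 0.981, 0.001]
force: [-0.8, -0.3, 1.5]
finger_gap: 23.4
```

>>> drive_tool([
  [[0, 0, -8], [0, 0, 0]],
  [[0, 0, -20], [0, 0, 0]],
  [[0, 0, -30], [0, 0, 0]],
  [[0, 0, -20], [0, 0, 0]],
  [[0, 0, 0], [0, 0, 0]],
])

```text
time_s: 4.35
position: [628.1, 64.0, 112.6]
tcp_rot: [0.0, 0.195, 0.981, -0.0]
force: [1.2, -0.5, 0.4]
finger_gap: 23.2
```

```bash
python3 - <<'E'
from look import *
goto(654,-186,100)
look('w4.png',[])
E
```

```text
t 4.35 pos [628.1  64.  112.6] tooly az 67.5 tilt z [ 0.    -0.001 -1.   ] gap 23.2 F [ 1.2 -0.5  0.4] j [-0.42  0.44  0.32  1.6  -0.15  1.12  1.11]
 shift tool [-119.5 -221.1   12.7]
 level deg [-0.03  0.02  0.  ] world yaw turn -> tool z turn is opposite sign
```

View pics/w4.png

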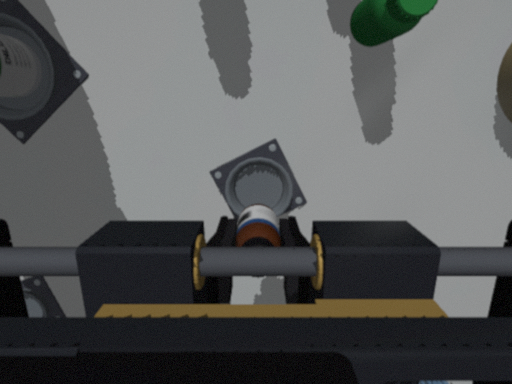

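>>> drive_tool([
  [[-8, -15, 0], [0, 0, 0]],
  [[-17, -31, 0], [0, 0, 0]],
  [[-17, -31, 0], [0, 0, 0]],
  [[-17, -31, 0], [0, 0, 0]],
  [[-17, -31, 0], [0, 0, 0]],
  [[-17, -31, 0], [0, 0, 0]],
  [[-17, -31, 0], [0, 0, 0]],
  [[-7, -12, 0], [0, 0, 0]],
  [[0, 0, 0], [0, 0, 0]],
  [[0, 0, 0], [0, 0, 0]],
])

```text
time_s: 5.23
position: [651.5, -183.3, 101.7]
tcp_rot: [-0.006, 0.191, 0.981, -0.0]
force: [0.1, 0.9, -1.1]
finger_gap: 23.5
```

```bash
python3 - <<'E'
from look import *
goto(654,-186,100)
look('w5.png',[(654,-186,2),(654,-186,13)])
E
```

```text
t 5.23 pos [ 651.5 -183.3  101.7] tooly az 67.9 tilt z [-0.012  0.002 -1.   ] gap 23.5 F [ 0.1  0.9 -1.1] j [-0.06  0.57  0.38  1.47 -0.22  1.16  1.54]
 shift tool [-3.3 -1.6  1.7]
 level deg [-0.15 -0.66  0.  ] world yaw turn -> tool z turn is opposite sign
(654, -186, 2) [256.6 197.6]
(654, -186, 13) [256.5 201.5]
```

View pics/w5.png

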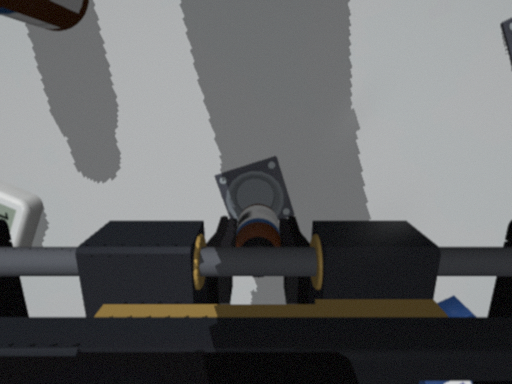

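>>> drive_tool([
  [[-3, -1.6, 10], [-0.1, -0.7, 0]],
  [[0, 0, 20], [0, 0, 0]],
  [[0, 0, 15], [0, 0, 0]],
  [[0, 0, 0], [0, 0, 0]],
  [[0, 0, 0], [0, 0, 0]],
])

```text
time_s: 5.7
position: [655.0, -174.4, 54.7]
tcp_rot: [0.0, 0.186, 0.983, 0.002]
force: [-0.4, -0.6, -0.1]
finger_gap: 23.2
```

```bash
python3 - <<'E'
from look import *
goto(654,-186,32)
look('w6.png',[(654,-186,2),(654,-186,13)])
E
```

```text
t 5.7 pos [ 655.  -174.4   54.7] tooly az 68.6 tilt z [ 0.001  0.004 -1.   ] gap 23.2 F [-0.4 -0.6 -0.1] j [-0.06  0.61  0.36  1.51 -0.24  1.07  1.55]
 shift tool [ -3.3 -11.3  22.7]
 level deg [ 0.24 -0.03  0.  ] world yaw turn -> tool z turn is opposite sign
(654, -186, 2) [241.8 216. ]
(654, -186, 13) [241.  221.9]
```

View pics/w6.png

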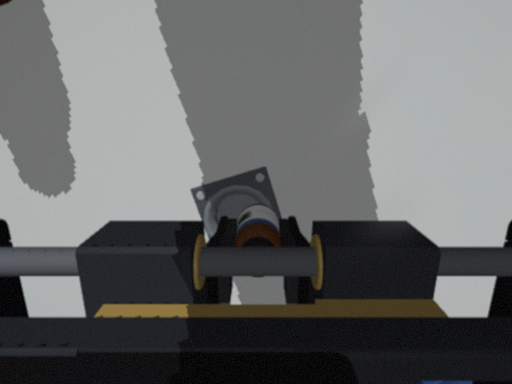

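>>> drive_tool([
  [[-3.3, -11.5, 0], [0.2, 0, 0]],
  [[0, 0, 0], [0, 0, 0]],
  [[0, 0, 0], [0, 0, 0]],
])

```text
time_s: 6.0
position: [655.1, -185.1, 57.1]
tcp_rot: [0.001, 0.184, 0.983, 0.001]
force: [0.3, 0.1, -0.4]
finger_gap: 23.2
```

```bash
python3 - <<'E'
from look import *
goto(654,-186,32)
E
```

```text
t 6.0 pos [ 655.1 -185.1   57.1] tooly az 68.7 tilt z [ 0.002  0.001 -1.   ] gap 23.2 F [ 0.3  0.1 -0.4] j [-0.05  0.61  0.36  1.5  -0.23  1.07  1.57]
 shift tool [ 0.8 -1.3 25.1]
 level deg [ 0.1   0.08 -0.  ] world yaw turn -> tool z turn is opposite sign
```

>>> drive_tool([
  [[0.8, -1.5, 9], [0, 0, 0]],
  [[0, 0, 8], [0, 0, 0]],
  [[0, 0, 0], [0, 0, 0]],
  [[0, 0, 0], [0, 0, 0]],
])

```text
time_s: 6.33
position: [654.4, -187.4, 39.9]
tcp_rot: [0.002, 0.185, 0.983, 0.001]
force: [0.1, -0.5, 0.2]
finger_gap: 23.2
```

```bash
python3 - <<'E'
from look import *
goto(654,-186,32)
look('w7.png',[(654,-186,2),(654,-186,13)])
E
```

```text
t 6.33 pos [ 654.4 -187.4   39.9] tooly az 68.7 tilt z [ 0.005  0.    -1.   ] gap 23.2 F [ 0.1 -0.5  0.2] j [-0.04  0.63  0.36  1.51 -0.24  1.04  1.57]
 shift tool [0.9 1.2 7.9]
 level deg [ 0.11  0.23 -0.  ] world yaw turn -> tool z turn is opposite sign
(654, -186, 2) [259.9 217.7]
(654, -186, 13) [260.  224.2]
```

View pics/w7.png

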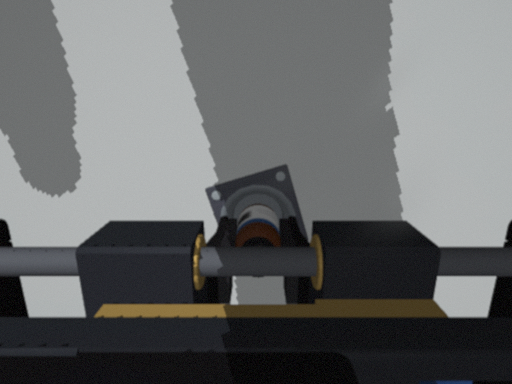

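>>> drive_tool([
  [[2, 0.5, 4], [0.1, 0.2, 0]],
  [[0, 0, 3.5], [0, 0, 0]],
  [[0, 0, 0], [0, 0, 0]],
  [[0, 0, 0], [0, 0, 0]],
])

```text
time_s: 6.72
position: [652.4, -185.7, 31.4]
tcp_rot: [-0.0, 0.185, 0.983, 0.0]
force: [-0.2, 0.9, 0.4]
finger_gap: 23.6
```

```bash
python3 - <<'E'
from look import *
goto(654,-186,31)
E
```

```text
t 6.72 pos [ 652.4 -185.7   31.4] tooly az 68.7 tilt z [-0.  0. -1.] gap 23.6 F [-0.2  0.9  0.4] j [-0.04  0.64  0.36  1.52 -0.24  1.03  1.57]
 shift tool [-1.6  0.3  0.4]
 level deg [ 0.01 -0.03  0.  ] world yaw turn -> tool z turn is opposite sign
```

>>> drive_tool([
  [[0, 0, 1], [0, 0, 0]],
  [[0, 0, 0], [0, 0, 0]],
  [[0, 0, 0], [0, 0, 0]],
])

```text
time_s: 6.97
position: [653.2, -186.0, 31.9]
tcp_rot: [0.001, 0.185, 0.983, 0.0]
force: [-0.0, -0.7, -1.3]
finger_gap: 23.5
```

>>> drive_tool([
  [[0, 0, 0], [0, 0, 0]],
  [[0, 0, 0], [0, 0, 0]],
  [[0, 0, 0], [0, 0, 0]],
  [[0, 0, 0], [0, 0, 0]],
], fingers=0.1)

```text
time_s: 7.3
position: [653.4, -186.0, 32.0]
tcp_rot: [0.001, 0.185, 0.983, 0.0]
force: [-0.8, 0.3, 1.0]
finger_gap: 42.4
```

>>> drive_tool([
  [[0, 0, -5], [0, 0, 0]],
  [[0, 0, -20], [0, 0, 0]],
  [[0, 0, -30], [0, 0, 0]],
  [[0, 0, -40], [0, 0, 0]],
  [[0, 0, -30], [0, 0, 0]],
  [[0, 0, 0], [0, 0, 0]],
  [[0, 0, 0], [0, 0, 0]],
])

```text
time_s: 7.88
position: [651.6, -185.7, 162.2]
tcp_rot: [-0.001, 0.185, 0.983, -0.0]
force: [-0.3, -0.5, -0.4]
finger_gap: 48.2
```

```bash
python3 - <<'E'
from look import *
goto(449,195,150)
look('w8.png',[(654,-186,2),(654,-186,51)])
E
```

```text
t 7.88 pos [ 651.6 -185.7  162.2] tooly az 68.7 tilt z [-0.002  0.    -1.   ] gap 48.2 F [-0.3 -0.5 -0.4] j [-0.07  0.51  0.39  1.41 -0.2   1.26  1.54]
 shift tool [327.2 280.9  12.8]
 level deg [-0.03 -0.13  0.  ] world yaw turn -> tool z turn is opposite sign
(654, -186, 2) [258.7 178.6]
(654, -186, 51) [258.8 191.6]
```

View pics/w8.png

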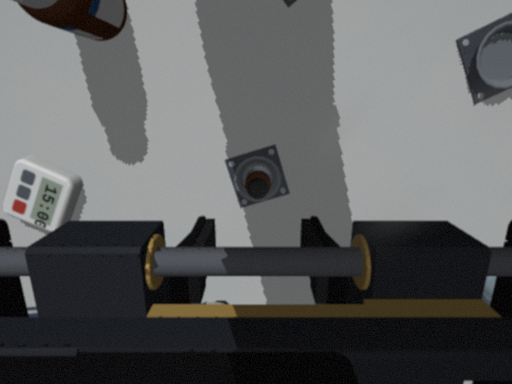

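bottle_24 is now in cup_24: its cap is at (257,187), centred over the plate at (257,176), and it is upright. Next is bottle_34.

>>> drive_tool([
  [[15, 13, 0], [0, 0, 0]],
  [[30, 26, 0], [0, 0, 0]],
  [[30, 26, 0], [0, 0, 0]],
  [[30, 26, 0], [0, 0, 0]],
  [[30, 26, 0], [0, 0, 0]],
  [[30, 26, 0], [0, 0, 0]],
  [[30, 26, 0], [0, 0, 0]],
  [[30, 26, 0], [0, 0, 0]],
  [[30, 26, 0], [0, 0, 0]],
  [[30, 26, 0], [0, 0, 0]],
], fingers=0.3)

```text
time_s: 8.77
position: [466.3, 150.4, 151.3]
tcp_rot: [-0.005, 0.192, 0.981, -0.006]
force: [0.8, 0.7, 0.2]
finger_gap: 56.5
```

>>> drive_tool([
  [[12, 10, 0], [0, 0, 0]],
  [[0, 0, 0], [0, 0, 0]],
  [[0, 0, 0], [0, 0, 0]],
  [[0, 0, 0], [0, 0, 0]],
])

```text
time_s: 9.1
position: [452.0, 172.6, 148.0]
tcp_rot: [-0.008, 0.185, 0.983, -0.007]
force: [-0.3, -0.5, 0.6]
finger_gap: 56.4
```

```bash
python3 - <<'E'
from look import *
goto(449,195,150)
look('w9.png',[(448,197,2),(449,195,73)])
E
```

```text
t 9.1 pos [452.  172.6 148. ] tooly az 68.7 tilt z [-0.018 -0.01  -1.   ] gap 56.4 F [-0.3 -0.5  0.6] j [-0.63  0.1   0.18  1.93 -0.02  1.13  0.76]
 shift tool [10.9 19.7 -2.2]
 level deg [-0.91 -0.77  0.  ] world yaw turn -> tool z turn is opposite sign
(448, 197, 2) [282.2 168.8]
(449, 195, 73) [285.9 189.2]
```

View pics/w9.png

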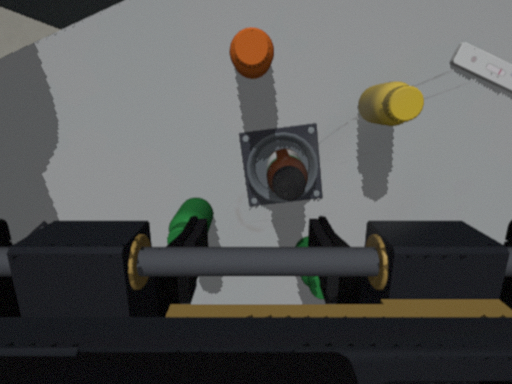

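bottle_34 is the brown bottle with a black cap at (289,182), standing in a plated cup. The greens at (192,215) and (310,265), the orange at (252,50) and the yellow at (400,103) are look-alikes. I'll check one enlarged crop.

```bash
python3 - <<'E'
from look import *
C=look('w10.png',[],(150,90,200,160),4)
print(pix2w(C,289,182,73),pix2w(C,281,166.5,2)); goto(449,195,150)
E
```

```text
[444.8196761  198.58388102  73.        ] [445.60237846 196.14831574   2.        ]
t 9.2 pos [452.5 171.8 148.1] tooly az 68.6 tilt z [-0.018 -0.01  -1.   ] gap 56.6 F [-0.4  0.1 -0.3] j [-0.63  0.1   0.18  1.93 -0.02  1.14  0.76]
 shift tool [11.7 20.3 -2. ]
 level deg [-0.91 -0.75  0.  ] world yaw turn -> tool z turn is opposite sign
```

View pics/w10.png

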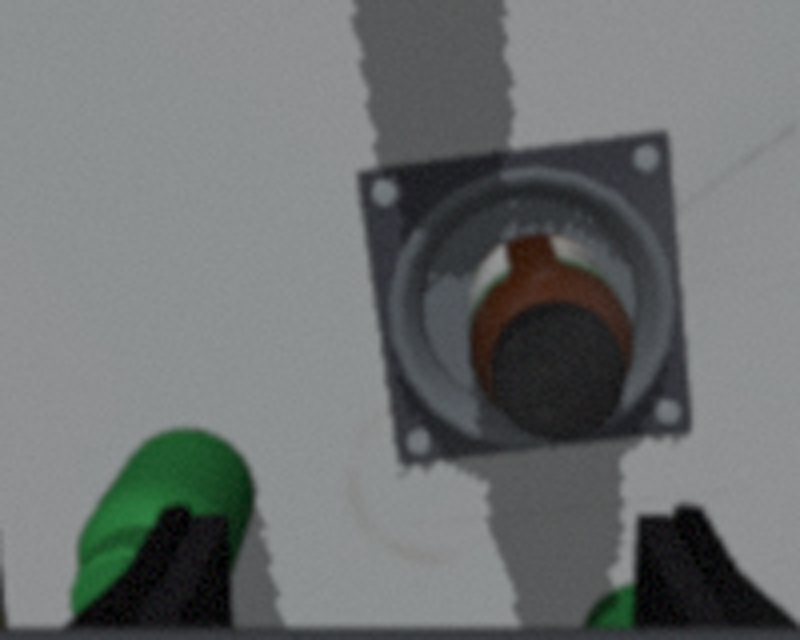

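>>> drive_tool([
  [[6, 10, 5], [-0.9, -0.8, 0]],
  [[7, 11, 10], [0, 0, 0]],
  [[0, 0, 10], [0, 0, 0]],
  [[0, 0, 0], [0, 0, 0]],
  [[0, 0, 0], [0, 0, 0]],
  [[0, 0, 0], [0, 0, 0]],
])

```text
time_s: 9.7
position: [450.6, 191.1, 119.9]
tcp_rot: [-0.0, 0.191, 0.982, -0.002]
force: [0.7, -0.5, 0.6]
finger_gap: 56.8
```

```bash
python3 - <<'E'
from look import *
goto(447,197,38)
look('w11.png',[(446,197,2),(447,197,73)])
E
```

```text
t 9.7 pos [450.6 191.1 119.9] tooly az 68.0 tilt z [-0.001 -0.003 -1.   ] gap 56.8 F [ 0.7 -0.5  0.6] j [-0.65  0.13  0.16  1.96 -0.02  1.06  0.71]
 shift tool [ 5.6  4.4 81.9]
 level deg [-0.19  0.04  0.  ] world yaw turn -> tool z turn is opposite sign
(446, 197, 2) [262.7 179.7]
(447, 197, 73) [264.5 206.5]
```

View pics/w11.png

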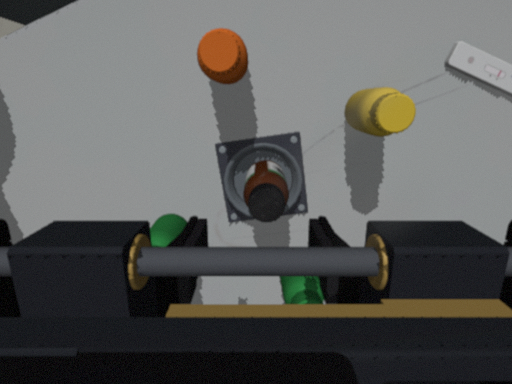

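>>> drive_tool([
  [[7.5, 6, 10], [0, 0, 0]],
  [[0, 0, 25], [0, 0, 0]],
  [[0, 0, 20], [0, 0, 0]],
  [[0, 0, 0], [0, 0, 0]],
  [[0, 0, 0], [0, 0, 0]],
  [[0, 0, 0], [0, 0, 0]],
])

```text
time_s: 10.25
position: [446.2, 201.6, 63.8]
tcp_rot: [0.001, 0.191, 0.982, -0.0]
force: [0.3, 0.3, 0.5]
finger_gap: 56.8
```

```bash
python3 - <<'E'
from look import *
goto(445.5,199,38)
look('w12.png',[(446,197,2),(445.5,199,73),manip.sense()['position']])
E
```

```text
t 10.25 pos [446.2 201.6  63.8] tooly az 67.9 tilt z [ 0.002 -0.001 -1.   ] gap 56.8 F [0.3 0.3 0.5] j [-0.66  0.21  0.15  2.01 -0.04  0.93  0.7 ]
 shift tool [-0.3 -2.7 25.8]
 level deg [-0.02  0.13  0.  ] world yaw turn -> tool z turn is opposite sign
(446, 197, 2) [252.1 209.1]
(445.5, 199, 73) [252.9 253.9]
[446.20280007 201.63332519  63.76630122] [258.3 245.1]
```

View pics/w12.png

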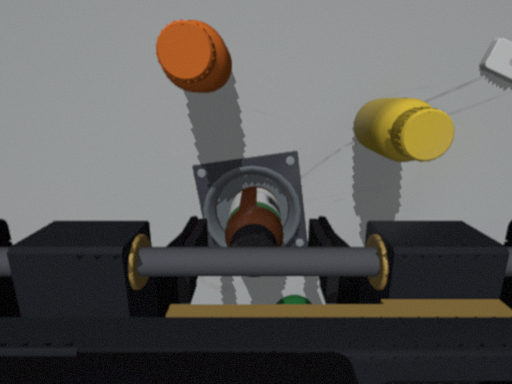

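>>> drive_tool([
  [[0.5, -2, 10], [0, 0, 0]],
  [[0, 0, 12], [0, 0, 0]],
  [[0, 0, 4], [0, 0, 0]],
  [[0, 0, 0], [0, 0, 0]],
  [[0, 0, 0], [0, 0, 0]],
])

```text
time_s: 10.72
position: [447.2, 201.1, 39.6]
tcp_rot: [0.004, 0.191, 0.982, 0.002]
force: [0.4, 0.0, 1.4]
finger_gap: 56.4
```

>>> drive_tool([
  [[0, 0, 0], [0, 0, 0]],
  [[0, 0, 0], [0, 0, 0]],
  [[0, 0, 0], [0, 0, 0]],
  [[0, 0, 0], [0, 0, 0]],
  [[0, 0, 0], [0, 0, 0]],
  [[0, 0, 0], [0, 0, 0]],
], fingers=-1, squeeze=10)

```text
time_s: 11.22
position: [448.2, 201.5, 41.4]
tcp_rot: [0.005, 0.192, 0.981, 0.003]
force: [0.2, 0.2, -0.5]
finger_gap: 33.9
```

>>> drive_tool([
  [[0, 0, -8], [0, 0, 0]],
  [[0, 0, -25], [0, 0, 0]],
  [[0, 0, -35], [0, 0, 0]],
  [[0, 0, -30], [0, 0, 0]],
  [[0, 0, 0], [0, 0, 0]],
  [[0, 0, 0], [0, 0, 0]],
])

```text
time_s: 11.72
position: [446.1, 200.3, 145.2]
tcp_rot: [0.004, 0.192, 0.981, 0.002]
force: [-0.9, -0.2, -1.0]
finger_gap: 33.5
```

```bash
python3 - <<'E'
from look import *
goto(628,66,130)
C=look('w13.png',[(446,197,2)])
E
```

```text
t 11.72 pos [446.1 200.3 145.2] tooly az 67.9 tilt z [ 0.008  0.002 -1.   ] gap 33.5 F [-0.9 -0.2 -1. ] j [-0.66  0.1   0.16  1.94 -0.01  1.1   0.68]
 shift tool [-219.   -56.    16.3]
 level deg [ 0.3   0.37 -0.  ] world yaw turn -> tool z turn is opposite sign
(446, 197, 2) [254.2 180.3]
```

View pics/w13.png

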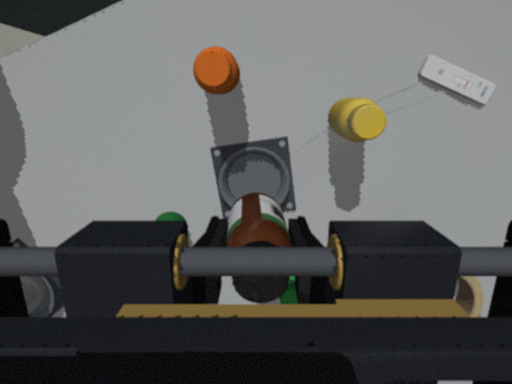

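>>> drive_tool([
  [[-18, -5, 0], [0, 0, 0]],
  [[-37, -9.5, 0], [0, 0, 0]],
  [[-37, -9.5, 0], [0, 0, 0]],
  [[-37, -9.5, 0], [0, 0, 0]],
  [[-37, -9.5, 0], [0, 0, 0]],
  [[-35, -9, 0], [0, 0, 0]],
  [[-12, -3, 0], [0, 0, 0]],
  [[0, 0, 0], [0, 0, 0]],
  [[0, 0, 0], [0, 0, 0]],
])

```text
time_s: 12.52
position: [626.0, 64.2, 136.5]
tcp_rot: [-0.001, 0.188, 0.982, -0.001]
force: [-0.3, 0.7, -0.3]
finger_gap: 33.6
```

```bash
python3 - <<'E'
from look import *
goto(628,65,90)
E
```

```text
t 12.52 pos [626.   64.2 136.5] tooly az 68.3 tilt z [-0.003 -0.002 -1.   ] gap 33.6 F [-0.3  0.7 -0.3] j [-0.4   0.42  0.29  1.58 -0.12  1.17  1.11]
 shift tool [-1.6  1.6 46.5]
 level deg [-0.17 -0.09  0.  ] world yaw turn -> tool z turn is opposite sign
```

>>> drive_tool([
  [[-1.5, 1.5, 10], [0, 0, 0]],
  [[0, 0, 25], [0, 0, 0]],
  [[0, 0, 20], [0, 0, 0]],
  [[0, 0, 0], [0, 0, 0]],
  [[0, 0, 0], [0, 0, 0]],
  [[0, 0, 0], [0, 0, 0]],
])

```text
time_s: 13.02
position: [622.3, 72.1, 76.4]
tcp_rot: [-0.004, 0.185, 0.983, -0.0]
force: [-1.0, -0.2, -0.3]
finger_gap: 33.6
```

```bash
python3 - <<'E'
from look import *
goto(628,65,42)
look('w14.png',[(628,65,2),(628,65,13)],(130,100,256,160),3)
E
```

```text
t 13.02 pos [622.3  72.1  76.4] tooly az 68.7 tilt z [-0.008  0.001 -1.   ] gap 33.6 F [-1.  -0.2 -0.3] j [-0.4   0.47  0.27  1.63 -0.14  1.06  1.12]
 shift tool [-8.1 -4.5 34.4]
 level deg [-0.12 -0.42  0.  ] world yaw turn -> tool z turn is opposite sign
(628, 65, 2) [252.4 212.3]
(628, 65, 13) [252.1 217.3]
```

View pics/w14.png

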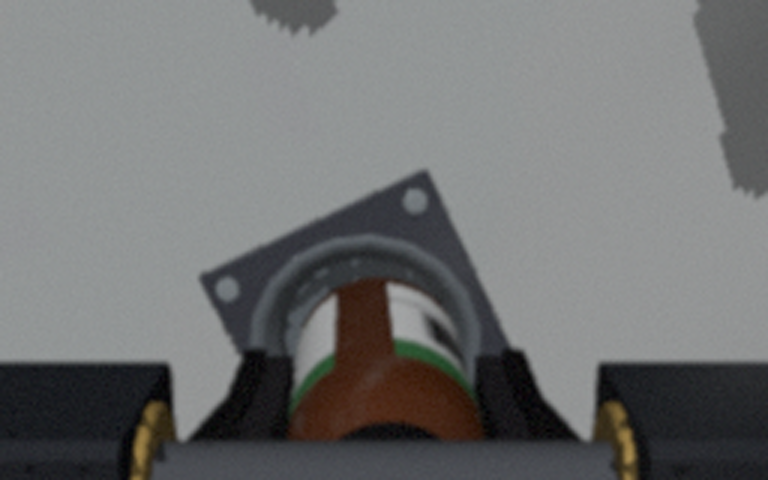

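>>> drive_tool([
  [[-9.5, -5, 2], [-0.1, -0.4, 0]],
  [[0, 0, 4], [0, 0, 0]],
  [[0, 0, 0], [0, 0, 0]],
  [[0, 0, 0], [0, 0, 0]],
  [[0, 0, 0], [0, 0, 0]],
])

```text
time_s: 13.48
position: [632.5, 63.7, 74.1]
tcp_rot: [0.003, 0.184, 0.983, 0.001]
force: [0.6, 0.6, -0.3]
finger_gap: 33.4
```

```bash
python3 - <<'E'
from look import *
goto(629.3,64.4,42)
look('w15.png',[(628,65,2),(628,65,13)],(130,100,256,160),3)
E
```

```text
t 13.48 pos [632.5  63.7  74.1] tooly az 68.7 tilt z [ 0.007  0.001 -1.   ] gap 33.4 F [ 0.6  0.6 -0.3] j [-0.38  0.49  0.27  1.62 -0.15  1.05  1.13]
 shift tool [ 3.4 -0.7 32.1]
 level deg [ 0.21  0.35 -0.  ] world yaw turn -> tool z turn is opposite sign
(628, 65, 2) [257.2 196.4]
(628, 65, 13) [257.2 200.9]
```

View pics/w15.png

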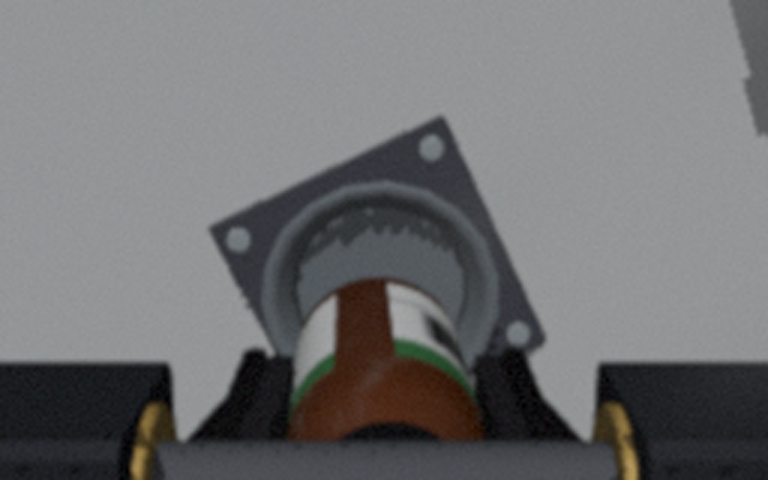

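>>> drive_tool([
  [[4, -1.5, 8], [0.2, 0.3, 0]],
  [[0, 0, 12], [0, 0, 0]],
  [[0, 0, 0], [0, 0, 0]],
  [[0, 0, 0], [0, 0, 0]],
  [[0, 0, 0], [0, 0, 0]],
])

```text
time_s: 13.95
position: [627.3, 63.9, 51.5]
tcp_rot: [-0.0, 0.184, 0.983, -0.0]
force: [0.8, 1.0, 0.2]
finger_gap: 33.6
```

```bash
python3 - <<'E'
from look import *
goto(629,64,42)
look('w16.png',[(628,65,2),(628,65,13)],(130,100,256,160),3)
E
```

```text
t 13.95 pos [627.3  63.9  51.5] tooly az 68.7 tilt z [-0.001 -0.    -1.   ] gap 33.6 F [0.8 1.  0.2] j [-0.38  0.51  0.27  1.65 -0.15  1.01  1.14]
 shift tool [-1.6  0.7  9.4]
 level deg [-0.04 -0.04  0.  ] world yaw turn -> tool z turn is opposite sign
(628, 65, 2) [260.  213.6]
(628, 65, 13) [260.2 219.4]
```

View pics/w16.png

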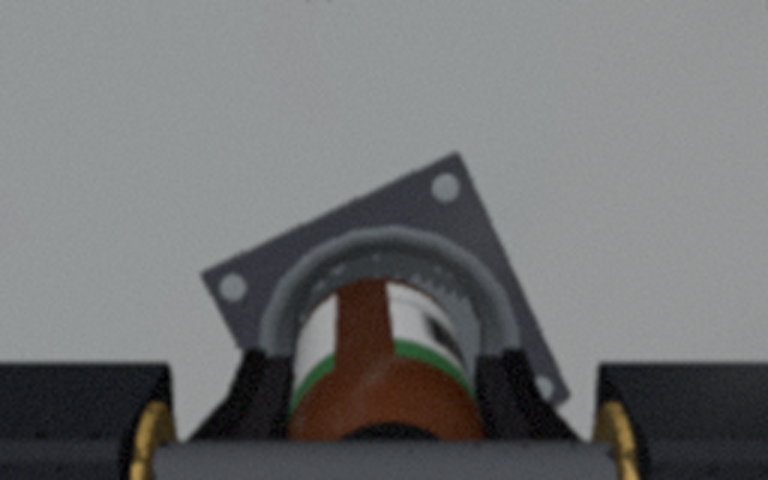

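>>> drive_tool([
  [[-1, 1, 4], [0, 0, 0]],
  [[0, 0, 4], [0, 0, 0]],
  [[0, 0, 1], [0, 0, 0]],
  [[0, 0, 0], [0, 0, 0]],
  [[0, 0, 0], [0, 0, 0]],
])

```text
time_s: 14.42
position: [629.3, 64.7, 42.1]
tcp_rot: [0.0, 0.184, 0.983, -0.0]
force: [0.1, -0.5, -0.3]
finger_gap: 33.7
```

```bash
python3 - <<'E'
from look import *
goto(629,64,40)
look('w17.png',[(628,65,2),(628,65,13)],(130,100,256,160),3)
E
```

```text
t 14.42 pos [629.3  64.7  42.1] tooly az 68.8 tilt z [ 0. -0. -1.] gap 33.7 F [ 0.1 -0.5 -0.3] j [-0.38  0.52  0.27  1.65 -0.16  0.99  1.14]
 shift tool [-0.  -0.8  2.1]
 level deg [-0.    0.02  0.  ] world yaw turn -> tool z turn is opposite sign
(628, 65, 2) [257.9 216.1]
(628, 65, 13) [257.9 222.4]
```

View pics/w17.png

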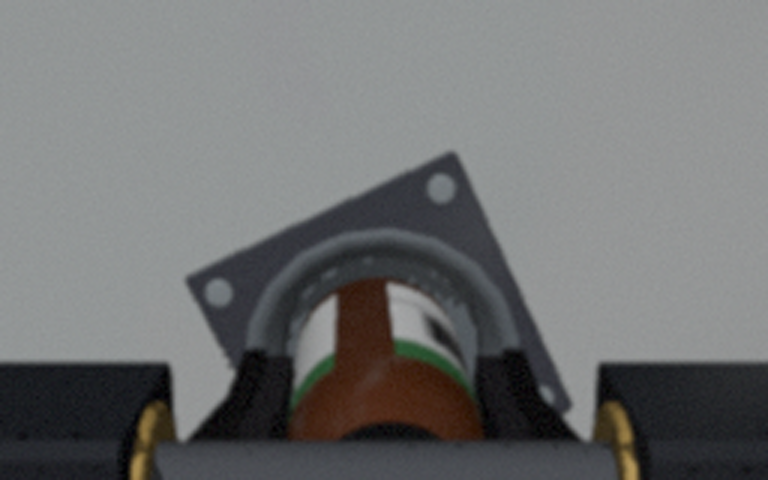

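Centred. I'll lower it the last millimetres, release and retreat.

>>> drive_tool([
  [[0, 0, 1.5], [0, 0, 0]],
  [[0, 0, 1], [0, 0, 0]],
  [[0, 0, 0], [0, 0, 0]],
  [[0, 0, 0], [0, 0, 0]],
])

```text
time_s: 14.8
position: [629.9, 63.6, 41.2]
tcp_rot: [0.001, 0.185, 0.983, -0.0]
force: [0.5, 0.1, -1.0]
finger_gap: 33.3
```

>>> drive_tool([
  [[0, 0, 0], [0, 0, 0]],
  [[0, 0, 0], [0, 0, 0]],
  [[0, 0, 0], [0, 0, 0]],
  [[0, 0, 0], [0, 0, 0]],
], fingers=0.3)

```text
time_s: 15.13
position: [630.1, 63.9, 41.2]
tcp_rot: [0.001, 0.185, 0.983, 0.0]
force: [0.1, 0.1, -0.1]
finger_gap: 51.2
```

>>> drive_tool([
  [[0, 0, -5], [0, 0, 0]],
  [[0, 0, -20], [0, 0, 0]],
  [[0, 0, -30], [0, 0, 0]],
  [[0, 0, -35], [0, 0, 0]],
  [[0, 0, -35], [0, 0, 0]],
  [[0, 0, 0], [0, 0, 0]],
  [[0, 0, 0], [0, 0, 0]],
])

```text
time_s: 15.72
position: [628.4, 64.0, 171.8]
tcp_rot: [-0.001, 0.185, 0.983, -0.001]
force: [-0.3, -0.8, -1.0]
finger_gap: 57.0
```

```bash
python3 - <<'E'
from look import *
goto(465,-73,180)
look('w18.png',[(628,65,2),(628,65,73)])
E
```

```text
t 15.72 pos [628.4  64.  171.8] tooly az 68.7 tilt z [-0.001 -0.001 -1.   ] gap 57.0 F [-0.3 -0.8 -1. ] j [-0.4   0.39  0.3   1.54 -0.12  1.23  1.11]
 shift tool [ 102.5 -187.    -7.8]
 level deg [-0.09 -0.05  0.  ] world yaw turn -> tool z turn is opposite sign
(628, 65, 2) [259.  173.4]
(628, 65, 73) [259.2 192.1]
```

View pics/w18.png

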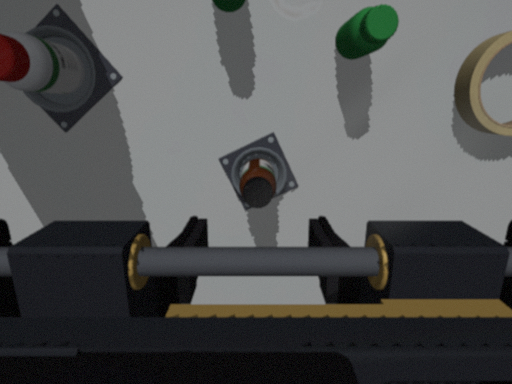

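bottle_34 is in cup_34: cap at (258,191), predicted (259,192), upright. Next is bottle_44, white with a red cap.

>>> drive_tool([
  [[9, -16, 0], [0, 0, 0]],
  [[18, -33, 0], [0, 0, 0]],
  [[18, -33, 0], [0, 0, 0]],
  [[18, -33, 0], [0, 0, 0]],
  [[18, -33, 0], [0, 0, 0]],
  [[16, -28, 0], [0, 0, 0]],
  [[0, 0, 0], [0, 0, 0]],
  [[0, 0, 0], [0, 0, 0]],
  [[0, 0, 0], [0, 0, 0]],
], fingers=0.6)

```text
time_s: 16.52
position: [464.5, -68.5, 164.7]
tcp_rot: [-0.004, 0.184, 0.983, -0.001]
force: [-0.0, -0.5, 0.4]
finger_gap: 69.6
```

```bash
python3 - <<'E'
from look import *
goto(465,-73,120)
look('w19.png',[(465,-77,2),(465,-73,88)])
E
```

```text
t 16.52 pos [464.5 -68.5 164.7] tooly az 68.9 tilt z [-0.008  0.    -1.   ] gap 69.6 F [-0.  -0.5  0.4] j [-0.31  0.04  0.37  1.96 -0.01  1.16  1.27]
 shift tool [-2.5 -3.9 44.7]
 level deg [-0.15 -0.44  0.  ] world yaw turn -> tool z turn is opposite sign
(465, -77, 2) [251. 180.]
(465, -73, 88) [253.2 204.3]
```

View pics/w19.png

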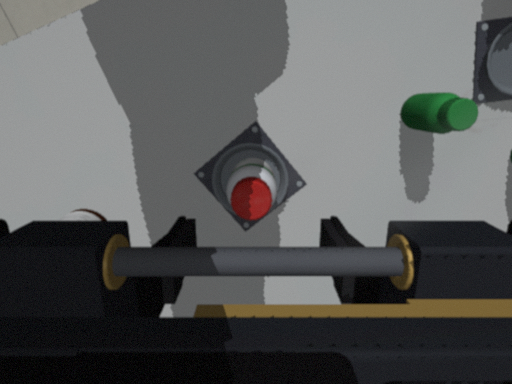

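>>> drive_tool([
  [[0.5, -5.5, 10], [-0.1, -0.4, 0]],
  [[0, 0, 30], [0, 0, 0]],
  [[0, 0, 25], [0, 0, 0]],
  [[0, 0, 0], [0, 0, 0]],
  [[0, 0, 0], [0, 0, 0]],
  [[0, 0, 0], [0, 0, 0]],
])

```text
time_s: 17.07
position: [466.8, -69.2, 98.2]
tcp_rot: [0.0, 0.18, 0.984, -0.001]
force: [-0.3, -0.7, -0.3]
finger_gap: 69.6
```

```bash
python3 - <<'E'
from look import *
goto(462,-73,48)
look('w20.png',[(464,-76,2),(462,-73,88),manip.sense()['position']])
E
```

```text
t 17.07 pos [466.8 -69.2  98.2] tooly az 69.3 tilt z [ 0.    -0.002 -1.   ] gap 69.6 F [-0.3 -0.7 -0.3] j [-0.3   0.12  0.37  2.03 -0.05  1.    1.3 ]
 shift tool [ 3.2 -5.1 50.2]
 level deg [-0.11  0.07  0.  ] world yaw turn -> tool z turn is opposite sign
(464, -76, 2) [249.5 193.4]
(462, -73, 88) [248.9 231.9]
[466.77278371 -69.23766011  98.17592061] [258.2 245.1]
```

View pics/w20.png

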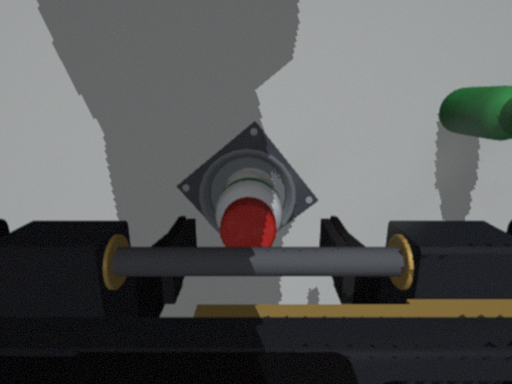

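>>> drive_tool([
  [[6, -5.3, 5], [0, 0, 0]],
  [[0, 0, 15], [0, 0, 0]],
  [[0, 0, 0], [0, 0, 0]],
  [[0, 0, 0], [0, 0, 0]],
  [[0, 0, 0], [0, 0, 0]],
])

```text
time_s: 17.53
position: [461.5, -72.3, 82.4]
tcp_rot: [0.004, 0.179, 0.984, -0.0]
force: [-0.6, -0.2, 0.4]
finger_gap: 69.6
```

```bash
python3 - <<'E'
from look import *
goto(460,-72,48)
look('w21.png',[(464,-76,2),(460,-72,88),manip.sense()['position']],(130,100,256,160),3)
E
```

```text
t 17.53 pos [461.5 -72.3  82.4] tooly az 69.4 tilt z [ 0.008 -0.002 -1.   ] gap 69.6 F [-0.6 -0.2  0.4] j [-0.29  0.13  0.37  2.06 -0.06  0.95  1.32]
 shift tool [ 1.8 -0.3 34.4]
 level deg [ 0.08  0.47 -0.  ] world yaw turn -> tool z turn is opposite sign
(464, -76, 2) [254.7 203. ]
(460, -72, 88) [257.8 247.2]
[461.51361233 -72.3372425   82.43286512] [258.2 245.1]
```

View pics/w21.png

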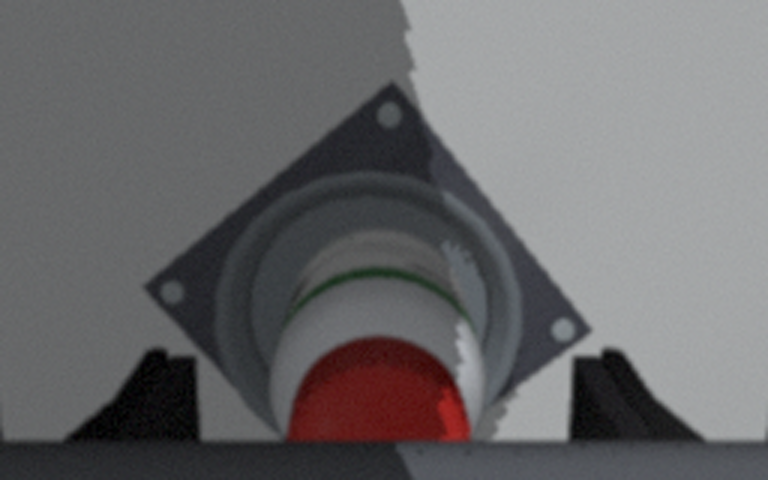

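>>> drive_tool([
  [[4, -0.7, 8], [0, 0.4, 0]],
  [[0, 0, 14], [0, 0, 0]],
  [[0, 0, 10], [0, 0, 0]],
  [[0, 0, 2], [0, 0, 0]],
  [[0, 0, 0], [0, 0, 0]],
  [[0, 0, 0], [0, 0, 0]],
])

```text
time_s: 18.08
position: [458.2, -71.5, 48.2]
tcp_rot: [0.002, 0.179, 0.984, 0.001]
force: [-0.4, -0.4, -0.3]
finger_gap: 70.0
```

>>> drive_tool([
  [[0, 0, 0], [0, 0, 0]],
  [[0, 0, 0], [0, 0, 0]],
  [[0, 0, 0], [0, 0, 0]],
  [[0, 0, 0], [0, 0, 0]],
  [[0, 0, 0], [0, 0, 0]],
  [[0, 0, 0], [0, 0, 0]],
], fingers=-1, squeeze=12)

```text
time_s: 18.58
position: [459.2, -71.6, 49.7]
tcp_rot: [0.003, 0.179, 0.984, 0.001]
force: [-0.4, -1.1, -0.6]
finger_gap: 43.2
```

>>> drive_tool([
  [[0, 0, -8], [0, 0, 0]],
  [[0, 0, -25], [0, 0, 0]],
  [[0, 0, -35], [0, 0, 0]],
  [[0, 0, -35], [0, 0, 0]],
  [[0, 0, 0], [0, 0, 0]],
  [[0, 0, 0], [0, 0, 0]],
])

```text
time_s: 19.08
position: [456.9, -72.2, 158.7]
tcp_rot: [0.001, 0.18, 0.984, 0.001]
force: [-0.3, -0.4, -1.6]
finger_gap: 43.4
```

```bash
python3 - <<'E'
from look import *
goto(447,196,150)
C=look('w22.png',[(464,-76,2),(464,-76,13)])
E
```

```text
t 19.08 pos [456.9 -72.2 158.7] tooly az 69.3 tilt z [ 0.003  0.001 -1.   ] gap 43.4 F [-0.3 -0.4 -1.6] j [-0.31  0.02  0.37  1.99 -0.01  1.13  1.28]
 shift tool [104.1 247.4   8.9]
 level deg [ 0.11  0.13 -0.  ] world yaw turn -> tool z turn is opposite sign
(464, -76, 2) [256.8 184.1]
(464, -76, 13) [256.7 186.9]
```

View pics/w22.png

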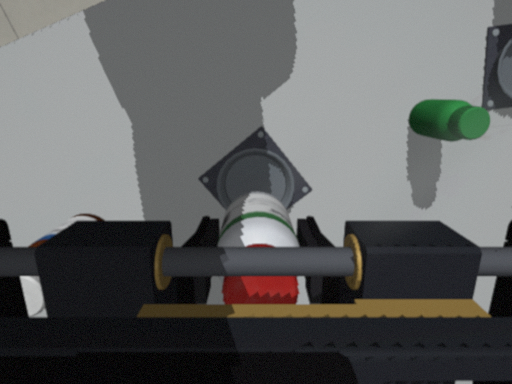

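>>> drive_tool([
  [[7, 16, 0], [0, 0, 0]],
  [[15, 35, 0], [0, 0, 0]],
  [[15, 35, 0], [0, 0, 0]],
  [[15, 35, 0], [0, 0, 0]],
  [[15, 35, 0], [0, 0, 0]],
  [[15, 35, 0], [0, 0, 0]],
  [[15, 35, 0], [0, 0, 0]],
  [[6, 15, 0], [0, 0, 0]],
  [[0, 0, 0], [0, 0, 0]],
  [[0, 0, 0], [0, 0, 0]],
])

```text
time_s: 19.97
position: [442.0, 198.1, 151.4]
tcp_rot: [-0.002, 0.183, 0.983, -0.002]
force: [0.2, -0.2, -0.2]
finger_gap: 43.3
```

```bash
python3 - <<'E'
from look import *
goto(447,196,90)
E
```

```text
t 19.97 pos [442.  198.1 151.4] tooly az 68.9 tilt z [-0.005 -0.003 -1.   ] gap 43.3 F [ 0.2 -0.2 -0.2] j [-0.6   0.09  0.09  1.93 -0.01  1.13  0.7 ]
 shift tool [-5.7  0.1 61.4]
 level deg [-0.28 -0.21  0.  ] world yaw turn -> tool z turn is opposite sign
```

>>> drive_tool([
  [[-5.5, 0, 10], [-0.3, -0.2, 0]],
  [[0, 0, 30], [0, 0, 0]],
  [[0, 0, 20], [0, 0, 0]],
  [[0, 0, 0], [0, 0, 0]],
  [[0, 0, 0], [0, 0, 0]],
  [[0, 0, 0], [0, 0, 0]],
])

```text
time_s: 20.47
position: [447.7, 188.1, 88.4]
tcp_rot: [-0.001, 0.187, 0.982, -0.002]
force: [0.4, -0.4, -0.4]
finger_gap: 43.6
```

```bash
python3 - <<'E'
from look import *
goto(447,196,50)
look('w23.png',[(446,197,2),(446,197,13)],(130,100,256,160),3)
E
```

```text
t 20.47 pos [447.7 188.1  88.4] tooly az 68.5 tilt z [-0.002 -0.003 -1.   ] gap 43.6 F [ 0.4 -0.4 -0.4] j [-0.59  0.17  0.1   1.99 -0.02  0.99  0.72]
 shift tool [ 3.5  7.2 38.4]
 level deg [-0.22 -0.05  0.  ] world yaw turn -> tool z turn is opposite sign
(446, 197, 2) [268.1 191.4]
(446, 197, 13) [268.5 195.4]
```

View pics/w23.png

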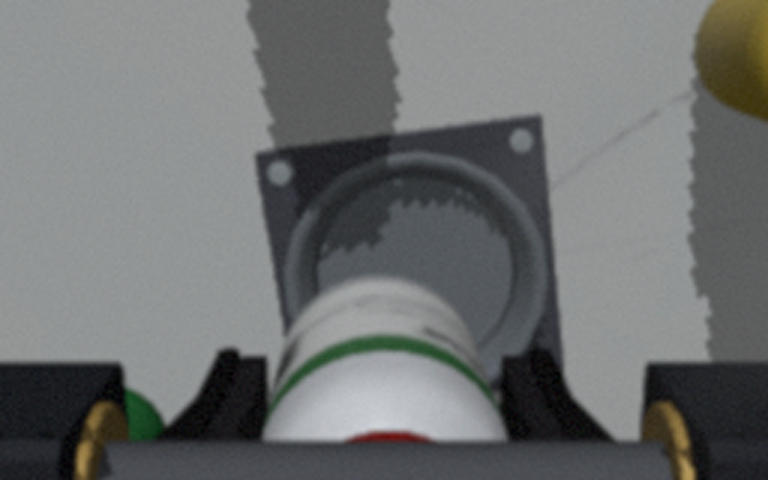

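>>> drive_tool([
  [[6, 8, 3], [-0.2, 0, 0]],
  [[0, 0, 10], [0, 0, 0]],
  [[0, 0, 5], [0, 0, 0]],
  [[0, 0, 0], [0, 0, 0]],
  [[0, 0, 0], [0, 0, 0]],
  [[0, 0, 0], [0, 0, 0]],
])

```text
time_s: 21.02
position: [446.9, 199.9, 72.2]
tcp_rot: [0.002, 0.187, 0.982, 0.002]
force: [-0.1, -0.1, 0.4]
finger_gap: 43.0
```

```bash
python3 - <<'E'
from look import *
goto(444.6,198,50)
look('w24.png',[(446,197,2),(446,197,13)],(130,100,256,160),3)
E
```

```text
t 21.02 pos [446.9 199.9  72.2] tooly az 68.5 tilt z [ 0.005  0.004 -1.   ] gap 43.0 F [-0.1 -0.1  0.4] j [-0.6   0.19  0.09  2.   -0.02  0.94  0.7 ]
 shift tool [ 1.5 -2.7 22.2]
 level deg [ 0.29  0.16 -0.  ] world yaw turn -> tool z turn is opposite sign
(446, 197, 2) [253.6 203.6]
(446, 197, 13) [253.5 208.5]
```

View pics/w24.png

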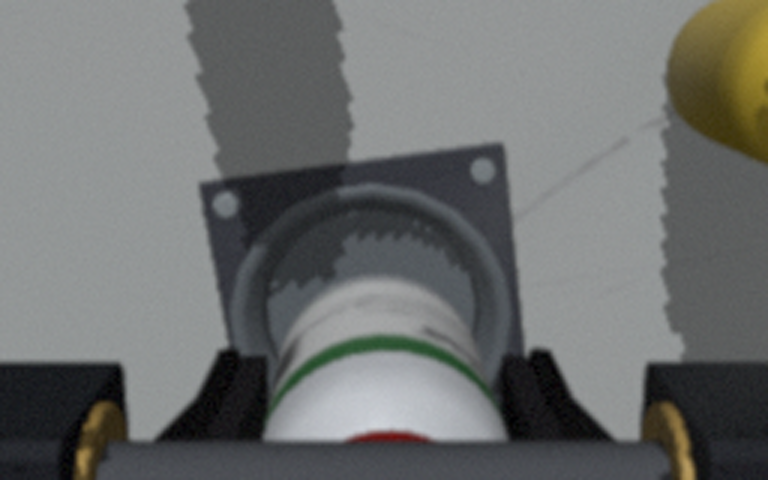

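>>> drive_tool([
  [[1.5, -2.5, 4], [0.2, 0.2, 0]],
  [[0, 0, 7], [0, 0, 0]],
  [[0, 0, 0], [0, 0, 0]],
  [[0, 0, 0], [0, 0, 0]],
  [[0, 0, 0], [0, 0, 0]],
])

```text
time_s: 21.48
position: [444.5, 197.7, 60.3]
tcp_rot: [-0.0, 0.187, 0.982, 0.001]
force: [0.5, 0.1, -0.6]
finger_gap: 43.4
```

```bash
python3 - <<'E'
from look import *
goto(444.6,197.6,50)
look('w25.png',[(444.6,197.6,13)],(130,100,256,160),3)
E
```

```text
t 21.48 pos [444.5 197.7  60.3] tooly az 68.5 tilt z [-0.     0.001 -1.   ] gap 43.4 F [ 0.5  0.1 -0.6] j [-0.6   0.21  0.09  2.01 -0.03  0.92  0.71]
 shift tool [-0.1 -0.1 10.3]
 level deg [ 0.07 -0.04  0.  ] world yaw turn -> tool z turn is opposite sign
(444.6, 197.6, 13) [258.  214.4]
```

View pics/w25.png

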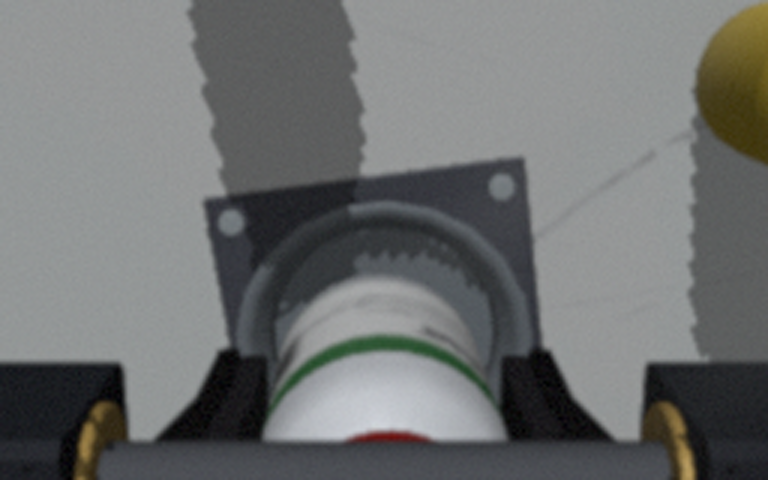

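Aligned. Lower it to the floor and release.

>>> drive_tool([
  [[0, 0, 5], [0, 0, 0]],
  [[0, 0, 5], [0, 0, 0]],
  [[0, 0, 1], [0, 0, 0]],
  [[0, 0, 1], [0, 0, 0]],
  [[0, 0, 0], [0, 0, 0]],
  [[0, 0, 0], [0, 0, 0]],
])

```text
time_s: 22.03
position: [444.7, 198.1, 49.1]
tcp_rot: [-0.0, 0.187, 0.982, 0.001]
force: [-1.3, 0.6, 0.2]
finger_gap: 43.1
```

```bash
python3 - <<'E'
from look import *
goto(444.6,197.6,50)
E
```

```text
t 22.03 pos [444.7 198.1  49.1] tooly az 68.5 tilt z [-0.     0.002 -1.   ] gap 43.1 F [-1.3  0.6  0.2] j [-0.6   0.23  0.09  2.02 -0.03  0.9   0.71]
 shift tool [-0.  -0.5 -0.9]
 level deg [ 0.1  -0.06  0.  ] world yaw turn -> tool z turn is opposite sign
```

>>> drive_tool([
  [[0, 0, 0], [0, 0, 0]],
  [[0, 0, 0], [0, 0, 0]],
  [[0, 0, 0], [0, 0, 0]],
  [[0, 0, 0], [0, 0, 0]],
  [[0, 0, 0], [0, 0, 0]],
], fingers=0.5)

```text
time_s: 22.45
position: [444.8, 198.1, 48.4]
tcp_rot: [-0.0, 0.187, 0.982, 0.001]
force: [-0.0, -0.5, -0.2]
finger_gap: 63.4
```

>>> drive_tool([
  [[0, 0, -5], [0, 0, 0]],
  [[0, 0, -20], [0, 0, 0]],
  [[0, 0, -30], [0, 0, 0]],
  [[0, 0, -35], [0, 0, 0]],
  [[0, 0, -35], [0, 0, 0]],
  [[0, 0, 0], [0, 0, 0]],
  [[0, 0, 0], [0, 0, 0]],
])

```text
time_s: 23.03
position: [443.5, 197.0, 179.5]
tcp_rot: [-0.001, 0.187, 0.982, -0.0]
force: [0.6, -0.2, -1.1]
finger_gap: 65.1
```

```bash
python3 - <<'E'
from look import *
goto(457,-262,180)
look('w26.png',[(444.6,197.6,2),(444.6,197.6,88)])
E
```

```text
t 23.03 pos [443.5 197.  179.5] tooly az 68.5 tilt z [-0.003  0.    -1.   ] gap 65.1 F [ 0.6 -0.2 -1.1] j [-0.61  0.06  0.1   1.9  -0.01  1.18  0.69]
 shift tool [-181.1 -422.    -0.6]
 level deg [-0.05 -0.16  0.  ] world yaw turn -> tool z turn is opposite sign
(444.6, 197.6, 2) [259.  173.5]
(444.6, 197.6, 88) [259.3 196.6]
```

View pics/w26.png

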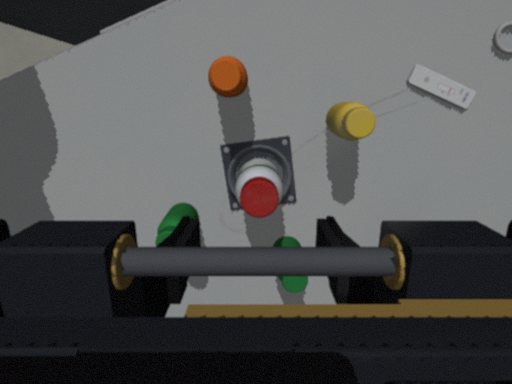

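bottle_44 is in cup_44: red cap at (259,197), as predicted. Now bottle_54.

>>> drive_tool([
  [[-8, -19, 0], [0, 0, 0]],
  [[-16, -37, 0], [0, 0, 0]],
  [[-16, -37, 0], [0, 0, 0]],
  [[-16, -37, 0], [0, 0, 0]],
  [[-16, -37, 0], [0, 0, 0]],
  [[-16, -37, 0], [0, 0, 0]],
  [[-16, -37, 0], [0, 0, 0]],
  [[-16, -37, 0], [0, 0, 0]],
  [[-16, -37, 0], [0, 0, 0]],
  [[-16, -37, 0], [0, 0, 0]],
], fingers=0.85)

```text
time_s: 23.92
position: [453.3, -190.3, 171.0]
tcp_rot: [-0.006, 0.178, 0.984, -0.0]
force: [1.9, 1.1, 0.3]
finger_gap: 80.7
```

>>> drive_tool([
  [[-12, -28, 0], [0, 0, 0]],
  [[0, 0, 0], [0, 0, 0]],
  [[0, 0, 0], [0, 0, 0]],
  [[0, 0, 0], [0, 0, 0]],
])

```text
time_s: 24.25
position: [450.3, -231.9, 167.3]
tcp_rot: [-0.008, 0.185, 0.983, -0.003]
force: [-0.1, 0.5, 0.7]
finger_gap: 81.1
```

```bash
python3 - <<'E'
from look import *
goto(457,-262,180)
look('w27.png',[(457,-262,2),(457,-262,105)])
E
```

```text
t 24.25 pos [ 450.3 -231.9  167.3] tooly az 68.7 tilt z [-0.017 -0.002 -1.   ] gap 81.1 F [-0.1  0.5  0.7] j [-0.13  0.13  0.55  1.87 -0.06  1.17  1.65]
 shift tool [-17.  -25.8 -12.7]
 level deg [-0.49 -0.88  0.  ] world yaw turn -> tool z turn is opposite sign
(457, -262, 2) [235.1 193.1]
(457, -262, 105) [224.1 230.3]
```

View pics/w27.png

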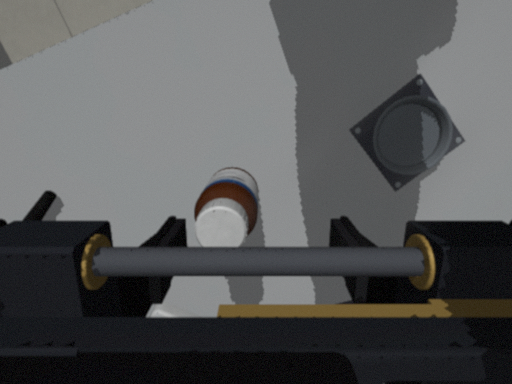

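>>> drive_tool([
  [[-6.5, -13, 0], [-0.5, -0.9, 0]],
  [[-6.5, -14, 0], [0, 0, 0]],
  [[0, 0, 10], [0, 0, 0]],
  [[0, 0, 15], [0, 0, 0]],
  [[0, 0, 0], [0, 0, 0]],
  [[0, 0, 0], [0, 0, 0]],
  [[0, 0, 0], [0, 0, 0]],
])

```text
time_s: 24.88
position: [454.6, -250.5, 138.3]
tcp_rot: [-0.001, 0.177, 0.984, 0.003]
force: [-1.0, 0.3, 0.1]
finger_gap: 80.8
```

```bash
python3 - <<'E'
from look import *
goto(453,-262,60)
look('w28.png',[(453,-262,0),(453,-262,105)])
E
```

```text
t 24.88 pos [ 454.6 -250.5  138.3] tooly az 69.6 tilt z [-0.002  0.006 -1.   ] gap 80.8 F [-1.   0.3  0.1] j [-0.08  0.19  0.56  1.88 -0.12  1.11  1.74]
 shift tool [ -2.8 -11.7  78.2]
 level deg [ 0.27 -0.22  0.  ] world yaw turn -> tool z turn is opposite sign
(453, -262, 0) [245.5 184.3]
(453, -262, 105) [240.  225.7]
```

View pics/w28.png

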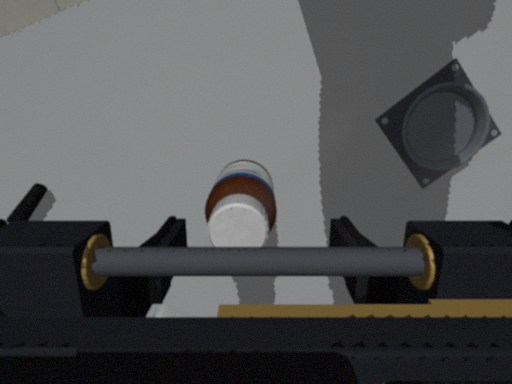

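>>> drive_tool([
  [[-2.5, -12, 0], [0.2, -0.2, 0]],
  [[0, 0, 5], [0, 0, 0]],
  [[0, 0, 0], [0, 0, 0]],
  [[0, 0, 0], [0, 0, 0]],
  [[0, 0, 0], [0, 0, 0]],
])

```text
time_s: 25.35
position: [453.8, -263.5, 134.5]
tcp_rot: [0.002, 0.176, 0.984, 0.0]
force: [0.4, -0.3, -0.4]
finger_gap: 80.4
```

```bash
python3 - <<'E'
from look import *
goto(453,-262.7,57)
look('w29.png',[(453,-262.7,0),(453,-262.7,105)])
E
```

```text
t 25.35 pos [ 453.8 -263.5  134.5] tooly az 69.7 tilt z [ 0.003  0.    -1.   ] gap 80.4 F [ 0.4 -0.3 -0.4] j [-0.07  0.2   0.57  1.88 -0.13  1.09  1.77]
 shift tool [ 1.3  0.3 77.5]
 level deg [ 0.08  0.17 -0.  ] world yaw turn -> tool z turn is opposite sign
(453, -262.7, 0) [258.3 180.8]
(453, -262.7, 105) [258.8 222.4]
```

View pics/w29.png

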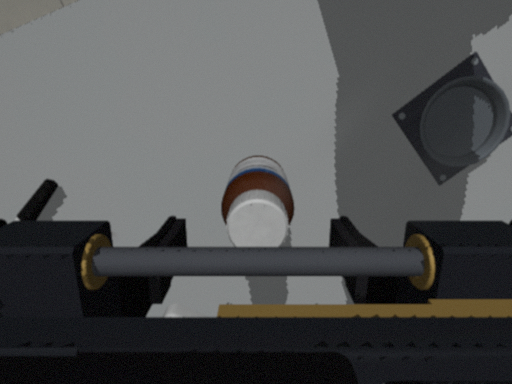

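>>> drive_tool([
  [[1.5, 0, 8], [0, 0.2, 0]],
  [[0, 0, 16], [0, 0, 0]],
  [[0, 0, 16], [0, 0, 0]],
  [[0, 0, 4], [0, 0, 0]],
  [[0, 0, 0], [0, 0, 0]],
  [[0, 0, 0], [0, 0, 0]],
])

```text
time_s: 25.9
position: [452.5, -262.6, 88.2]
tcp_rot: [0.0, 0.176, 0.984, 0.001]
force: [1.3, -0.4, 0.2]
finger_gap: 80.8
```

```bash
python3 - <<'E'
from look import *
goto(453,-263,58)
look('w30.png',[(453,-262.7,0),(453,-262.7,105)])
E
```

```text
t 25.9 pos [ 452.5 -262.6   88.2] tooly az 69.7 tilt z [ 0.     0.002 -1.   ] gap 80.8 F [ 1.3 -0.4  0.2] j [-0.05  0.27  0.56  1.92 -0.17  1.    1.8 ]
 shift tool [-0.6 -0.3 30.2]
 level deg [ 0.1  -0.02  0.  ] world yaw turn -> tool z turn is opposite sign
(453, -262.7, 0) [257.9 197.2]
(453, -262.7, 105) [258.4 261.6]
```

View pics/w30.png

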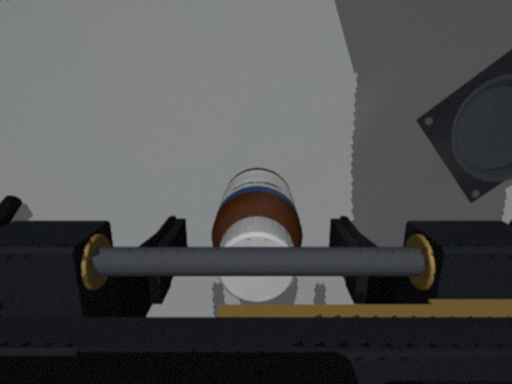

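>>> drive_tool([
  [[0, -0.5, 10], [0, 0, 0]],
  [[0, 0, 14], [0, 0, 0]],
  [[0, 0, 4], [0, 0, 0]],
  [[0, 0, 0], [0, 0, 0]],
  [[0, 0, 0], [0, 0, 0]],
])

```text
time_s: 26.37
position: [454.1, -263.7, 60.8]
tcp_rot: [0.002, 0.176, 0.984, 0.001]
force: [-0.5, 0.9, -0.1]
finger_gap: 80.8
```

>>> drive_tool([
  [[0, 0, 0], [0, 0, 0]],
  [[0, 0, 0], [0, 0, 0]],
  [[0, 0, 0], [0, 0, 0]],
  [[0, 0, 0], [0, 0, 0]],
  [[0, 0, 0], [0, 0, 0]],
  [[0, 0, 0], [0, 0, 0]],
], fingers=-1, squeeze=15)

```text
time_s: 26.87
position: [455.2, -264.3, 62.7]
tcp_rot: [0.004, 0.176, 0.984, 0.001]
force: [0.2, -0.1, -0.7]
finger_gap: 52.9
```

>>> drive_tool([
  [[0, 0, -8], [0, 0, 0]],
  [[0, 0, -20], [0, 0, 0]],
  [[0, 0, -30], [0, 0, 0]],
  [[0, 0, -20], [0, 0, 0]],
  [[0, 0, 0], [0, 0, 0]],
  [[0, 0, 0], [0, 0, 0]],
])

```text
time_s: 27.37
position: [452.8, -263.9, 144.7]
tcp_rot: [0.002, 0.177, 0.984, 0.001]
force: [0.8, 0.5, -1.8]
finger_gap: 52.7
```

```bash
python3 - <<'E'
from look import *
goto(464.5,-77,120)
C=look('w31.png',[(464.5,-77,2)])
E
```

```text
t 27.37 pos [ 452.8 -263.9  144.7] tooly az 69.7 tilt z [ 0.004  0.    -1.   ] gap 52.7 F [ 0.8  0.5 -1.8] j [-0.07  0.19  0.57  1.87 -0.12  1.11  1.76]
 shift tool [ 54.1 179.3  24.8]
 level deg [ 0.1   0.19 -0.  ] world yaw turn -> tool z turn is opposite sign
(464.5, -77, 2) [451.1 123. ]
```

View pics/w31.png

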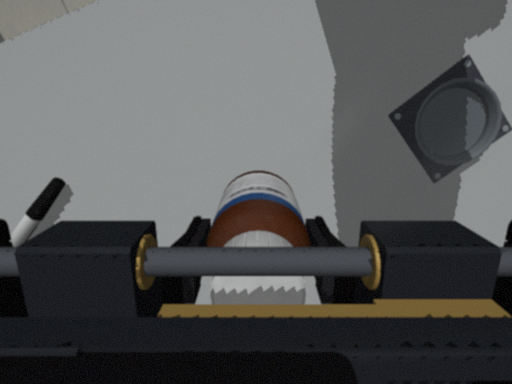

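>>> drive_tool([
  [[6, 18, 0], [0, 0, 0]],
  [[11, 36, 0], [0, 0, 0]],
  [[11, 36, 0], [0, 0, 0]],
  [[11, 36, 0], [0, 0, 0]],
  [[11, 36, 0], [0, 0, 0]],
  [[4, 12, 0], [0, 0, 0]],
  [[0, 0, 0], [0, 0, 0]],
  [[0, 0, 0], [0, 0, 0]],
  [[0, 0, 0], [0, 0, 0]],
])

```text
time_s: 28.17
position: [457.4, -76.2, 135.9]
tcp_rot: [-0.004, 0.179, 0.984, -0.002]
force: [0.1, 0.1, -1.5]
finger_gap: 52.6
```

```bash
python3 - <<'E'
from look import *
goto(464.5,-77,100)
look('w32.png',[(464.5,-77,2),(464.5,-77,13)],(130,100,256,160),3)
E
```

```text
t 28.17 pos [457.4 -76.2 135.9] tooly az 69.4 tilt z [-0.008 -0.002 -1.   ] gap 52.6 F [ 0.1  0.1 -1.5] j [-0.33  0.06  0.41  2.01 -0.02  1.09  1.3 ]
 shift tool [-7.1  1.9 35.8]
 level deg [-0.3 -0.4  0. ] world yaw turn -> tool z turn is opposite sign
(464.5, -77, 2) [260.6 190.4]
(464.5, -77, 13) [260.7 193.6]
```

View pics/w32.png

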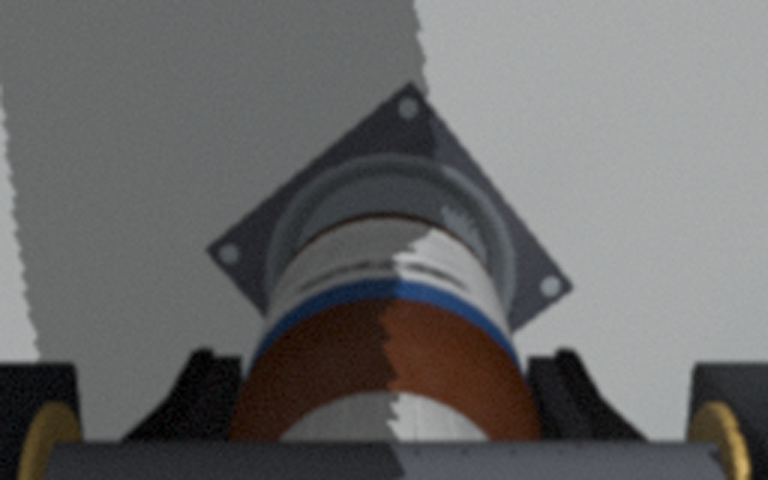

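>>> drive_tool([
  [[-7.5, 1.5, 5], [-0.3, -0.4, 0]],
  [[0, 0, 18], [0, 0, 0]],
  [[0, 0, 8], [0, 0, 0]],
  [[0, 0, 0], [0, 0, 0]],
  [[0, 0, 0], [0, 0, 0]],
  [[0, 0, 0], [0, 0, 0]],
])

```text
time_s: 28.72
position: [466.3, -84.9, 102.8]
tcp_rot: [0.001, 0.184, 0.983, -0.001]
force: [0.3, 0.0, -1.5]
finger_gap: 52.8
```

```bash
python3 - <<'E'
from look import *
goto(465,-78,70)
look('w33.png',[(463.5,-77.5,2),(463.5,-77.5,13)],(130,100,256,160),3)
E
```

```text
t 28.72 pos [466.3 -84.9 102.8] tooly az 68.8 tilt z [ 0.002 -0.002 -1.   ] gap 52.8 F [ 0.3  0.  -1.5] j [-0.31  0.12  0.42  2.02 -0.06  1.01  1.34]
 shift tool [ 3.7  6.  32.8]
 level deg [-0.06  0.12  0.  ] world yaw turn -> tool z turn is opposite sign
(463.5, -77.5, 2) [265.2 185.9]
(463.5, -77.5, 13) [265.5 189.5]
```

View pics/w33.png

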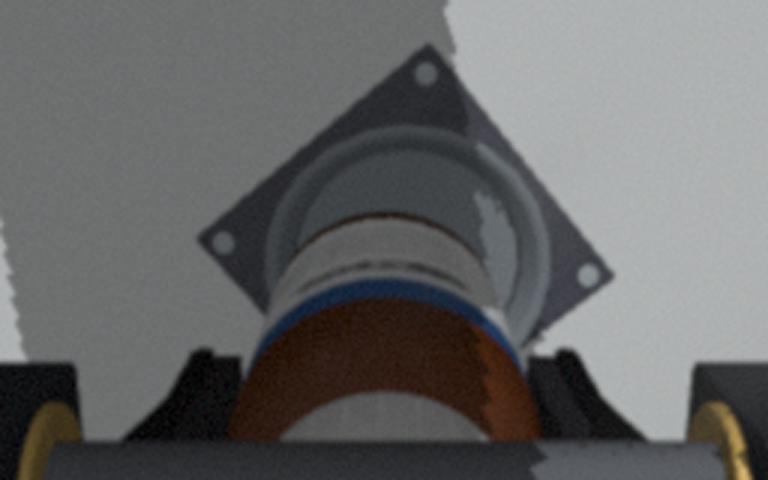

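>>> drive_tool([
  [[3.5, 6, 2], [0, 0.1, 0]],
  [[0, 0, 5], [0, 0, 0]],
  [[0, 0, 6], [0, 0, 0]],
  [[0, 0, 0], [0, 0, 0]],
  [[0, 0, 0], [0, 0, 0]],
  [[0, 0, 0], [0, 0, 0]],
])

```text
time_s: 29.27
position: [466.1, -76.8, 90.0]
tcp_rot: [0.001, 0.183, 0.983, 0.0]
force: [-0.0, 0.2, -1.8]
finger_gap: 52.9
```

```bash
python3 - <<'E'
from look import *
goto(465,-78,68)
look('w34.png',[(463.5,-77.5,2),(463.5,-77.5,13)],(130,100,256,160),3)
E
```

```text
t 29.27 pos [466.1 -76.8  90. ] tooly az 68.9 tilt z [ 0.003 -0.    -1.   ] gap 52.9 F [-0.   0.2 -1.8] j [-0.32  0.13  0.41  2.04 -0.06  0.98  1.33]
 shift tool [ 0.7 -1.6 22. ]
 level deg [ 0.03  0.15 -0.  ] world yaw turn -> tool z turn is opposite sign
(463.5, -77.5, 2) [256.  193.7]
(463.5, -77.5, 13) [255.9 197.8]
```

View pics/w34.png

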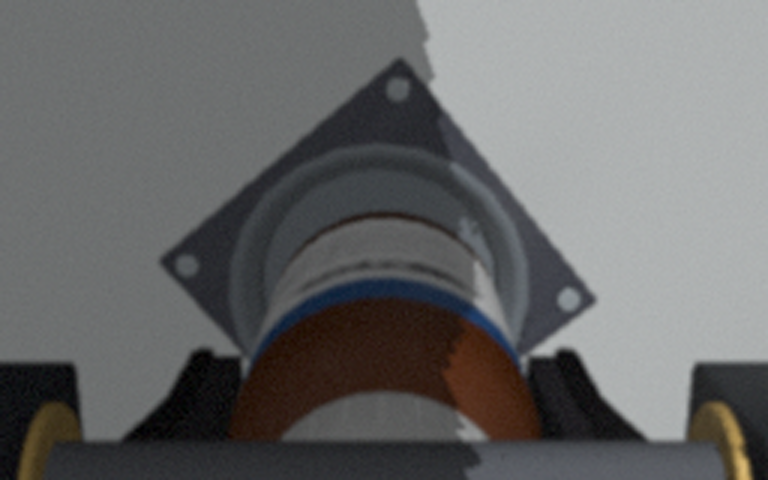

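>>> drive_tool([
  [[1, -1.6, 4], [0, 0.1, 0]],
  [[0, 0, 8], [0, 0, 0]],
  [[0, 0, 0], [0, 0, 0]],
  [[0, 0, 0], [0, 0, 0]],
  [[0, 0, 0], [0, 0, 0]],
])

```text
time_s: 29.73
position: [464.6, -78.3, 76.8]
tcp_rot: [0.001, 0.184, 0.983, 0.0]
force: [-0.6, -0.5, -1.5]
finger_gap: 53.0
```

```bash
python3 - <<'E'
from look import *
goto(464.5,-78,65.5)
look('w35.png',[(463.5,-77.5,2),(463.5,-77.5,13)],(130,100,256,160),3)
E
```

```text
t 29.73 pos [464.6 -78.3  76.8] tooly az 68.8 tilt z [ 0.001  0.    -1.   ] gap 53.0 F [-0.6 -0.5 -1.5] j [-0.32  0.15  0.41  2.05 -0.08  0.95  1.34]
 shift tool [ 0.2  0.3 11.3]
 level deg [ 0.03  0.06 -0.  ] world yaw turn -> tool z turn is opposite sign
(463.5, -77.5, 2) [258.5 200. ]
(463.5, -77.5, 13) [258.6 204.6]
```

View pics/w35.png

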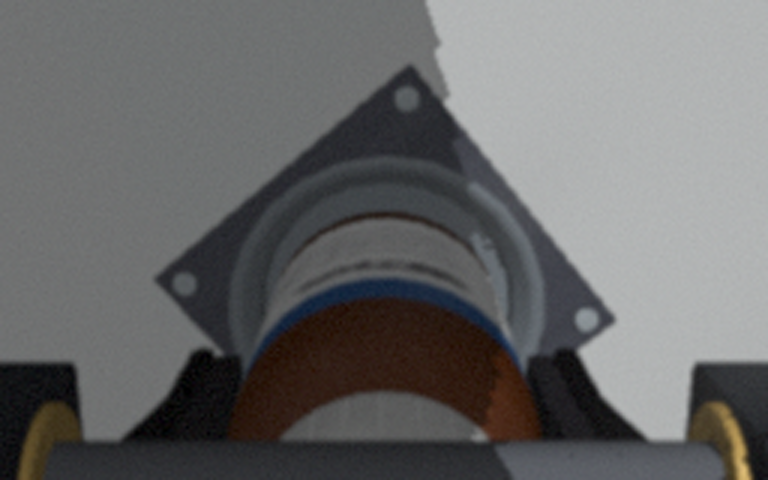

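>>> drive_tool([
  [[0, 0, 5], [0, 0, 0]],
  [[0, 0, 4], [0, 0, 0]],
  [[0, 0, 1.5], [0, 0, 0]],
  [[0, 0, 1], [0, 0, 0]],
  [[0, 0, 0], [0, 0, 0]],
  [[0, 0, 0], [0, 0, 0]],
])

```text
time_s: 30.28
position: [465.8, -78.2, 65.7]
tcp_rot: [0.002, 0.184, 0.983, 0.001]
force: [0.3, 0.3, -1.5]
finger_gap: 52.7
```

```bash
python3 - <<'E'
from look import *
goto(464.5,-78,65.5)
look('w36.png',[(463.5,-77.5,2),(463.5,-77.5,13)],(130,100,256,160),3)
E
```

```text
t 30.28 pos [465.8 -78.2  65.7] tooly az 68.8 tilt z [ 0.003  0.001 -1.   ] gap 52.7 F [ 0.3  0.3 -1.5] j [-0.31  0.17  0.41  2.06 -0.09  0.92  1.35]
 shift tool [ 1.3 -0.2  0.2]
 level deg [ 0.11  0.16 -0.  ] world yaw turn -> tool z turn is opposite sign
(463.5, -77.5, 2) [257.8 203. ]
(463.5, -77.5, 13) [257.8 208. ]
```

View pics/w36.png

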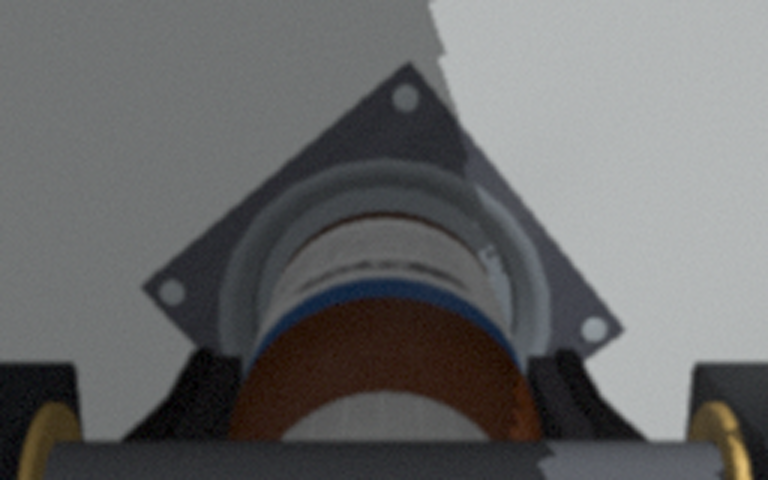

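>>> drive_tool([
  [[1, 0, 1.5], [0, 0, 0]],
  [[0, 0, 0.8], [0, 0, 0]],
  [[0, 0, 0.8], [0, 0, 0]],
  [[0, 0, 0], [0, 0, 0]],
  [[0, 0, 0], [0, 0, 0]],
])

```text
time_s: 30.75
position: [466.4, -78.5, 65.7]
tcp_rot: [0.003, 0.184, 0.983, 0.001]
force: [0.4, -0.7, -1.3]
finger_gap: 52.9
```

>>> drive_tool([
  [[1, 0, 2.5], [0, 0, 0]],
  [[0, 0, 1.2], [0, 0, 0]],
  [[0, 0, 0.6], [0, 0, 0]],
])

```text
time_s: 31.0
position: [467.5, -78.6, 64.2]
tcp_rot: [0.005, 0.184, 0.983, 0.002]
force: [-5.1, 0.4, 11.7]
finger_gap: 53.1
```

>>> drive_tool([
  [[0, 0, -0.8], [0, 0, 0]],
  [[0, 0, 0], [0, 0, 0]],
])

```text
time_s: 31.17
position: [467.5, -78.7, 65.0]
tcp_rot: [0.005, 0.184, 0.983, 0.002]
force: [-1.1, -0.3, -1.5]
finger_gap: 52.8
```

>>> drive_tool([
  [[0, 0, 0], [0, 0, 0]],
  [[0, 0, 0], [0, 0, 0]],
  [[0, 0, 0], [0, 0, 0]],
  [[0, 0, 0], [0, 0, 0]],
  [[0, 0, 0], [0, 0, 0]],
], fingers=0.7)

```text
time_s: 31.58
position: [467.4, -78.6, 64.3]
tcp_rot: [0.005, 0.184, 0.983, 0.002]
force: [0.6, -0.4, -0.3]
finger_gap: 72.0
```

>>> drive_tool([
  [[0, 0, -5], [0, 0, 0]],
  [[0, 0, -20], [0, 0, 0]],
  [[0, 0, -30], [0, 0, 0]],
  [[0, 0, -35], [0, 0, 0]],
  [[0, 0, -40], [0, 0, 0]],
  [[0, 0, -20], [0, 0, 0]],
  [[0, 0, 0], [0, 0, 0]],
  [[0, 0, 0], [0, 0, 0]],
])

```text
time_s: 32.25
position: [464.1, -79.4, 222.5]
tcp_rot: [0.004, 0.185, 0.983, 0.001]
force: [0.4, 0.8, -1.5]
finger_gap: 73.6
```

```bash
python3 - <<'E'
from look import *
goto(400,300,230)
look('w37.png',[(463.5,-77.5,3),(463.5,-77.5,108)])
E
```

```text
t 32.25 pos [464.1 -79.4 222.5] tooly az 68.7 tilt z [ 0.008  0.    -1.   ] gap 73.6 F [ 0.4  0.8 -1.5] j [-0.34 -0.03  0.41  1.89  0.01  1.27  1.27]
 shift tool [197.5 330.2  -7.9]
 level deg [ 0.18  0.43 -0.  ] world yaw turn -> tool z turn is opposite sign
(463.5, -77.5, 3) [258.7 162.5]
(463.5, -77.5, 108) [259.4 185.5]
```

View pics/w37.png

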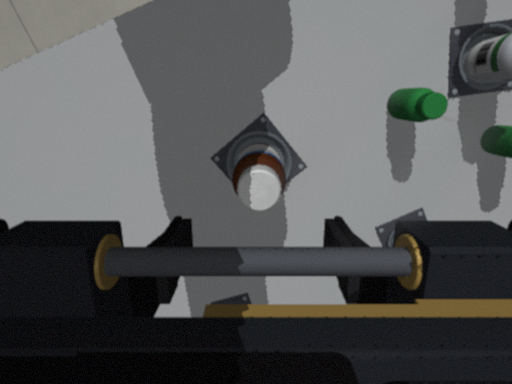

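```bash
python3 - <<'E'
from look import *
im=manip.get_image('top'); cv2.imwrite('pics/t2.png',cv2.resize(im[110:250,120:400],None,fx=2.8,fy=2.8,interpolation=cv2.INTER_CUBIC)[:,:,::-1])
im=manip.get_image('side'); cv2.imwrite('pics/s2.png',cv2.resize(im[110:290,170:370],None,fx=3.3,fy=3.3,interpolation=cv2.INTER_CUBIC)[:,:,::-1])
for n in ['timer','tape_roll']:
    pass
E
```

View pics/t2.png

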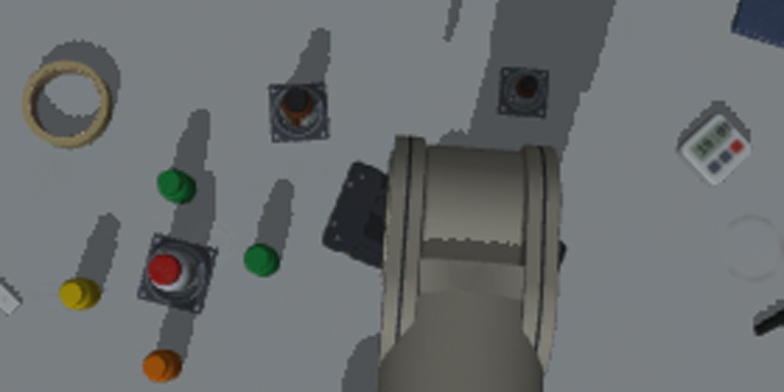

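View pics/s2.png

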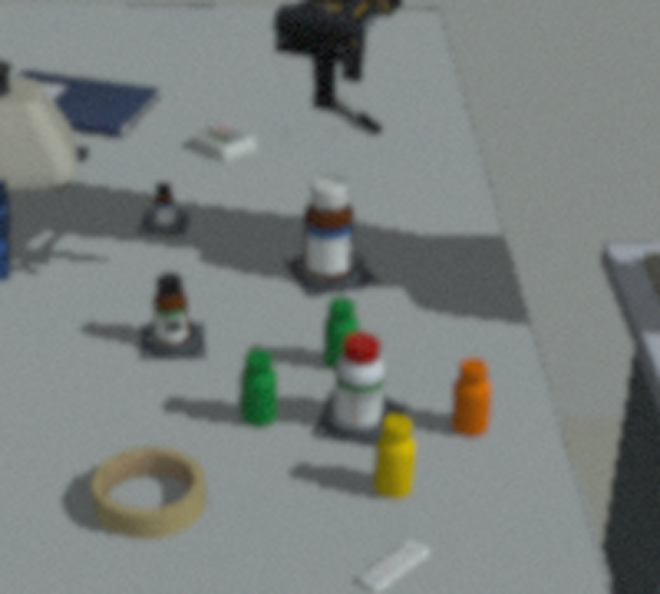

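The side and top views show all four bottles upright in their own cups. The timer, the tape roll and the look-alikes are where they were.

```bash
python3 - <<'E'
from workcell import manip
print(manip.hand_in())
E
```

```text
the job is handed in; nothing more can be done
None
```

All four bottles now stand upright in their own cups, and I handed the job in at about 32 s of the 128 s allowed. I moved them in the order 24, 34, 44, 54 mm, so each cup was empty before its bottle arrived.

- **Seating:** after each release, the wrist picture showed the cap within a few pixels of where a seated, upright bottle should appear. Heights were judged from the measured gripper height, since there is no depth image.
- **Final views:** the last side picture shows all four bottles upright in their cups. In the last top picture the arm hid bottle_54's cup, so that one rests on the wrist and side pictures.
- **Bystanders:** the timer is within about a pixel of its starting place in the top view. I checked the tape roll and the coloured look-alikes only by eye in the top view, and they look unmoved.
- **Forces:** the largest wrist force I read was about 12 N, when bottle_54 touched its cup floor. I backed off slightly before letting go.

The arm drifted by up to about 10 mm while lowering. I corrected this from the pictures before each bottle went into its cup. No check failed.

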